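# Seat a granite cap in the V-stop and block it in

### The job

Using only the fingertips as a pusher, gently push the solid granite cap along the desk top into the wooden V-stop until it sits against both cheeks. Then gently push the wooden tapping block up against the back of the cap, long side flat to it and square across the mouth of the V, so that the cap is shut in. Slide both without pinching, lifting or tipping them, and leave the other things where they are.

Things in the scene. Friction and masses are not known exactly. Their poses are not given: they have to be found in the camera images.
- cap: The solid granite cap: a plain upright speckled grey cylinder, 63 mm in diameter, 47 mm tall, 0.2 to 0.4 kg, standing loose on the desk top. Origin at the centre of its underside.
- tapping_block: The wooden tapping block: a pale flat bar lying loose on the desk top, 36 mm wide (its x), 113 mm long (its y), 23 mm tall, 0.13 to 0.22 kg, long sides straight. Origin at the centre of its underside. It starts to the left of the cap (seen from the robot) with a long side towards it; its x may point to or from the cap.
- v_stop: Fixed V-stop: two pale wooden cheeks, 18 mm thick, 30 mm tall, 80 mm long inside, at a right angle, a darker block behind the corner; no floor. Origin at the inner corner, on the desk top; x runs along the middle of the V from mouth to corner (the way the cap is pushed home), y across the mouth. The mouth opens to the robot's left, give or take 20 degrees.
- seat (a point): Where the centre of the cap's underside lies when the cap touches both cheeks: on the V's middle line, 44 mm from the inner corner, on the desk top. The cap then stands 23 mm out of the mouth, so the block touches only the cap, the block's centre 49 mm behind the cap's.
- hollow_cap: Bystander, stuck to the desk: hollow (cup-shaped) granite cap, 62 mm across, 31 mm tall. Origin at the centre of its underside.
- tape: Bystander: yellow tape measure, 35 x 72 x 62 mm tall. Origin at the centre of its underside.
- wax: Bystander: cream-coloured wax block, 30 x 44 x 26 mm tall. Origin at the centre of its underside.
- red_stone: Bystander: worn red rubbing stone, 36 x 84 x 20 mm tall. Origin at the centre of its underside.
- jar: Bystander: grey jar with a ribbed lid, 47 mm across, 88 mm tall. Origin at the centre of its underside.
Not all that is in view belongs to the job. Leave any black look-alike of the tapping_block alone.

How it is judged:
By the outcome, as a careful person would: the job done as asked, in the order asked, and still so for the second after the job is handed in, with the robot touching nothing.
It also fails if it takes over 72 s, if anything falls off the work surface, if the arm or the gripper's body presses on something with over 40 N, if the wrist force passes 120 N, or if a joint passes its speed limit or range.

### The arm

A 6-joint arm with a two-finger parallel gripper is mounted at the origin on a cart in front of the work surface, level with it; the furniture and walls round the work are solid. World frame = base frame: x ahead of the robot, y to its left, z up, the work surface at z = 0. Lengths are in mm, angles in rad, forces in N, time in s.
With the tool pointing down it reaches from about 350 to 875 mm from the base axis. Payload 4.2 kg.
Tool frame: the origin (TCP) lies on the centre line of the jaws, within the pads' length; the fingertips stand 17 mm ahead of it and the grasp point (between the pads) lies 2 mm behind it (r.tcp_to_tips is the distance from the TCP to the fingertips, in mm); z points along the fingers, y is the direction in which the jaws open and shut (so a half turn about z gives the same grasp; the last joint's range is limited). The gripper opens to 85 mm and grips with 20 to 120 N. Pads are 22 mm wide; open, the fingers measure 114 mm over their backs; the gripper's body (76 mm by 85 mm) begins 54 mm behind the grasp point. The pads swing forward as they close: fully open they stand 13 mm farther back than shut.
Start: joints at [1.515, 0.385, 0.008, 0, -1.194, -0.259], TCP at [193.484, 594.275, 248.312] pointing down, gripper open.
Joint ranges: [-3.14, 3.14], [-1.21, 2.06], [-1.07, 1.41], [-3.16, 2.05], [-2.99, -0.16], [-3.1, 3.1]. Speed limits (rad/s): [2.79, 2.79, 3.14, 3.14, 3.14, 3.14].

### API

Orientations are given as a unit quaternion [x, y, z, w].
In Python, from station import r, viewer gives the robot as it stands. The module is installed in compiled form; this text tells all that it offers.
- The arm moves only by the tool move_arm, never from a script. Its argument "targets" is a list that holds one entry, the list of rows, each a list of 5 numbers: the closure, from 0 (fully open) to 1 (shut), then the shift along the tool's x, y, z in m, then the turn about the tool's z in units of 5 degrees (1.0 is 5 degrees). In form: [[[gripper, tx, ty, tz, twist], ...]]. A call has 1 to 12 rows; each row shifts and turns the pose as measured when the row begins, along the tool's axes as they then stand; what a row does not reach is not made up. A row lasts 1/12 s, in which the tool goes at most 41.7 mm and 7.16 degrees, less where a joint would pass 70% of its speed; a pose out of reach is approached as far as the arm can. A call is refused whole if a number of a shift passes 0.0417 or a number of a turn 1, either way. A call with a gripper value outside its range is refused whole. The fingers move at their own pace and stop on an object; the grip force is fixed at half the most. Time passes only in rows, so rows that do not move let the fingers close. It gives the time, the measured TCP pose, the force and the opening at its end, in the units of the state.
- r.get_obs(): the state, without advancing time (a new reading comes with each control period).
- viewer.camera(name): name is "side" or "top" or "wrist"; returns a dict with "frame" (480x640x3 uint8, red, green, blue), "intrinsics" (3x3 intrinsics, pixels), "origin" and "attitude" of the camera in the world; the wrist camera has in their place "mount" (4x4, takes a point from camera to tool coordinates, whose origin is the TCP and whose axes are the flange's). Camera axes: x right, y down, z forward; pixel columns grow to the right and rows downward; lengths in mm; the calibration is good to about 2 mm. The wrist camera is an equidistant fisheye: a pixel r from the principal point sees the ray r / f radians off the axis. A picture is of the moment at which its call begins: read the wrist's pose just before it. There is no depth.
- r.close_job(): hands the job in, once; it reports no verdict.
The state is a dict: "clock": time; "joints": joint angles; "joint_velocities": joint speeds; "effort": joint torques, N m; "tool_pos": TCP position; "tcp_rot": TCP orientation; "force": force on the tool from outside, world axes, zero at the start; "moment": the same for the moment, N m; "gripper_width": finger opening in mm.
Only numpy, scipy, OpenCV 4.12 (cv2) and the standard library are available. Lean on these libraries where they do the work, as an engineer would, in place of code of your own. Each camera call takes 0.05 s, during which the arm holds its last target.

## Working session

There is one attempt and no reset: what is moved stays moved. The work goes in short steps, Python scripts to look and compute and a tool call to move; the robot and the scene stay as the last step left them, time stands still between calls to the robot, and variables do not carry over. Pictures are saved under pics/ and viewed, and the job is handed in when it is done.

Besides the shell and the picture viewer there is one more tool, called by a JSON object that holds its "api" and its "payload", one argument or row to a line. move_arm: Moves the arm, as the interface text tells. Its arguments: {"type":"object","properties":{"targets":{"type":"array","items":{"type":"array","items":{"type":"array","items":{"type":"number"}}}}},"required":["targets"]}

```bash
mkdir -p pics; python3 - <<'E'
from station import r, viewer
import cv2,json,numpy as np
print(r.get_obs())
for n in ["side","top","wrist"]:
    c=viewer.camera(n)
    cv2.imwrite(f"pics/{n}0.png",c["frame"][:,:,::-1])
    print(n,{k:np.round(v,4).tolist() for k,v in c.items() if k!="frame"})
E
```

```text
{'clock': 0.0, 'joints': array([ 1.51462822e+00,  3.85594212e-01,  6.61403189e-03, -5.48064578e-04,
       -1.19396381e+00, -2.58611024e-01]), 'joint_velocities': array([-3.31350418e-05,  4.76558616e-04, -1.52770503e-03,  3.00795510e-04,
       -7.72410418e-04,  1.52296448e-03]), 'effort': array([-8.87214956e-04, -3.92293561e+01,  1.88409001e+01,  4.18623537e+00,
       -4.54081179e-03, -7.15202191e-07]), 'tool_pos': array([193.29596895, 593.7843207 , 247.18689727]), 'tcp_rot': array([ 9.87623354e-01, -1.56840342e-01, -1.44883512e-04,  1.09407072e-03]), 'force': array([-0.93286496,  0.13355451,  0.26543437]), 'moment': array([-0.05855953,  0.01487765, -0.05805736]), 'gripper_width': 85.56475523439492}
side {'intrinsics': [[618.9137, 0.0, 320.3846], [0.0, 618.9137, 240.0352], [0.0, 0.0, 1.0]], 'origin': [570.7059, 1192.1256, 974.5399], 'attitude': [0.0197, 0.902, -0.4314, 0.0005]}
top {'intrinsics': [[495.3605, 0.0, 312.4102], [0.0, 495.3605, 235.1118], [0.0, 0.0, 1.0]], 'origin': [285.5025, 25.9121, 1504.9344], 'attitude': [0.7049, -0.7045, 0.0564, -0.0596]}
wrist {'intrinsics': [[371.6483, 0.0, 312.009], [0.0, 371.6483, 245.3379], [0.0, 0.0, 1.0]], 'mount': [[-0.001, -0.9618, -0.2737, 69.2408], [1.0, -0.0007, -0.0009, -0.5122], [0.0006, -0.2737, 0.9618, -125.2512], [0.0, 0.0, 0.0, 1.0]]}
```

View pics/side0.png

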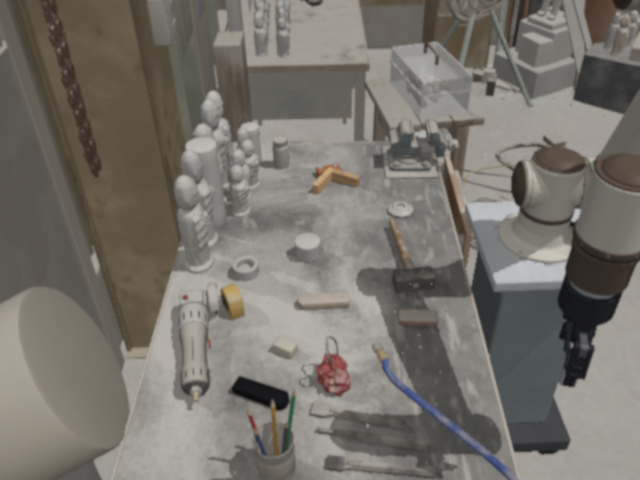

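View pics/top0.png

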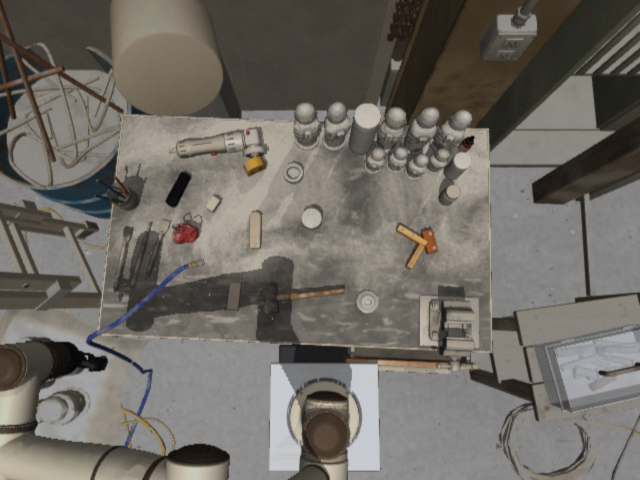

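View pics/wrist0.png

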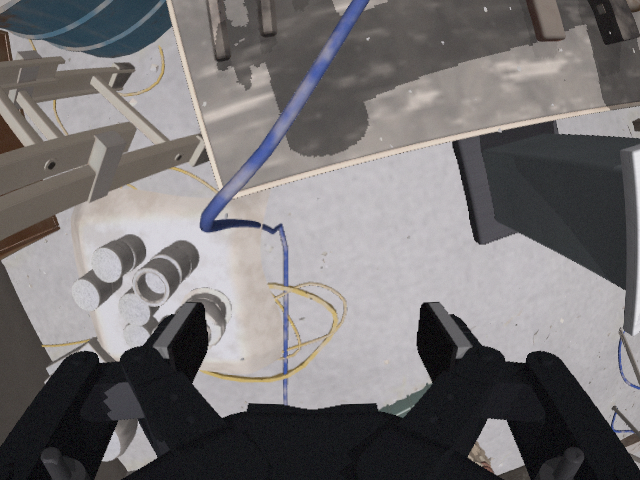

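```bash
cat > h.py <<'E'
import numpy as np,cv2
from scipy.spatial.transform import Rotation as R
from station import r, viewer
def ray(c,u,v,z):
    K=c["intrinsics"];d=np.array([(u-K[0,2])/K[0,0],(v-K[1,2])/K[1,1],1.])
    d=R.from_quat(c["attitude"]).apply(d);o=np.array(c["origin"],float)
    return o+d*(z-o[2])/d[2]
def proj(c,p):
    q=R.from_quat(c["attitude"]).inv().apply(np.array(p,float)-c["origin"])
    q=q@np.array(c["intrinsics"]).T
    return q[...,:2]/q[...,2:]
def crop(c,x,y,w,h,s,name):
    im=cv2.resize(c["frame"][y:y+h,x:x+w],None,fx=s,fy=s,interpolation=cv2.INTER_CUBIC)
    cv2.imwrite(name,im[:,:,::-1])
E
python3 - <<'E'
from h import *
c=viewer.camera("top");s=viewer.camera("side")
crop(c,230,150,220,150,3.6,"pics/t1.png")
crop(s,210,150,200,170,3.5,"pics/s1.png")
print(ray(c,312,215,47),ray(c,255,229,23),ray(c,426,235,30), ray(s,308,240,47),ray(s,324,299,23))
E
```

```text
[588.23815079  33.97987525  47.        ] [549.7975272  207.36584575  23.        ] [ 530.20859061 -309.70934454   30.        ] [576.38918347  40.72574012  47.        ] [545.55604198 218.75269085  23.        ]
```

View pics/t1.png

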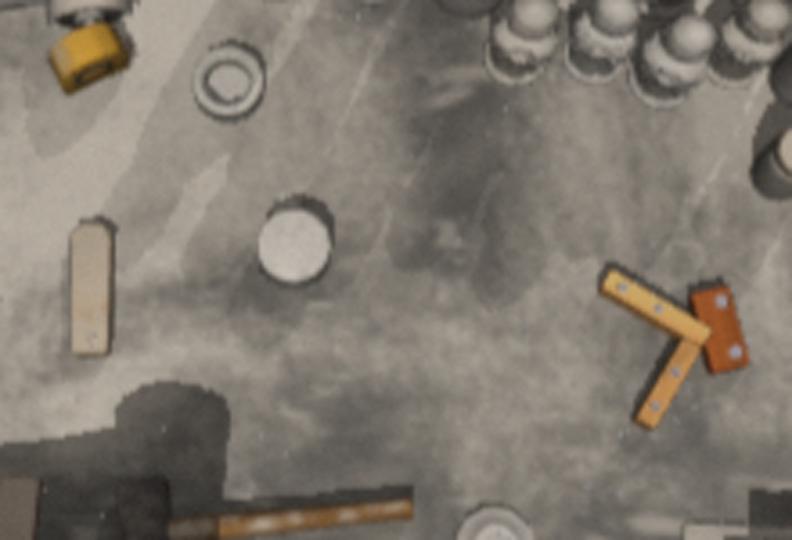

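View pics/s1.png

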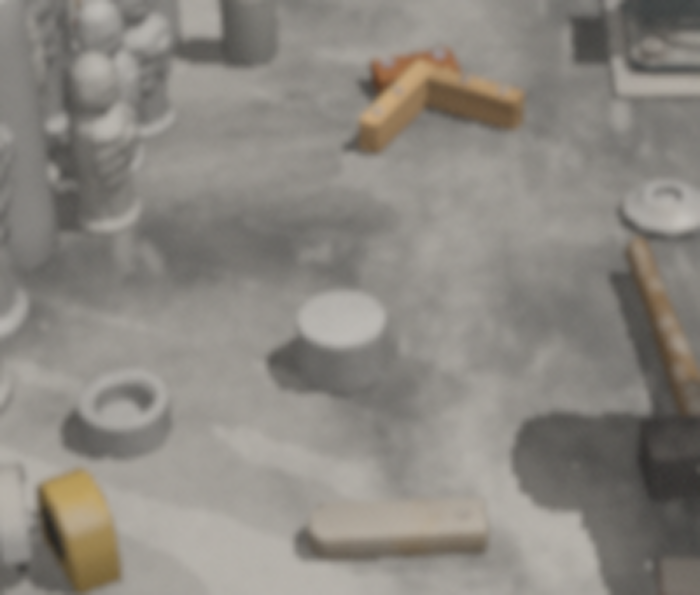

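```bash
cat >> h.py <<'E'
def tc(x,y,ox=230,oy=150,s=3.6): return ox+(x+.5)/s-.5, oy+(y+.5)/s-.5
E
python3 - <<'E'
from h import *
c=viewer.camera("top");s=viewer.camera("side")
T=lambda x,y,z:ray(c,*tc(x,y),z)
S=lambda x,y,z:ray(s,*tc(x,y,210,150,3.5),z)
print("cap",T(295,246,47),S(341,320,47))
for p in [(71,228),(112,228),(72,354),(108,354),(91,288)]: print("blk",T(*p,23))
for p in [(312,512),(488,498),(320,548),(486,546)]: print("blkS",S(*p,23 if p[1]<530 else 0))
a=[T(600,292,30),T(681,341,30),T(633,418,30)];print("V",a)
b=[S(380,128,30),S(427,80,30),S(520,104,30)];print("VS",b)
for q in(a,b):
    d1=q[1]-q[0];d2=q[1]-q[2];d=d1/np.linalg.norm(d1)+d2/np.linalg.norm(d2);print(np.linalg.norm(d1),np.linalg.norm(d2),np.degrees(np.arctan2(d[1],d[0])), np.degrees(np.arctan2(d1[1],d1[0])),np.degrees(np.arctan2(d2[1],d2[0])))
E
```

```text
cap [579.13723     35.22097074  47.        ] [578.68060504  44.66684901  47.        ]
blk [599.55999168 225.59866784  23.        ]
blk [599.5570088  190.76759997  23.        ]
blk [491.57789332 222.41761267  23.        ]
blk [491.58522785 192.19081121  23.        ]
blk [547.82505011 207.58018851  23.        ]
blkS [600.68052598 206.14861032  23.        ]
blkS [489.19280049 199.42598756  23.        ]
blkS [596.60208372 215.2613851    0.        ]
blkS [4.91601461e+02 2.19054423e+02 1.13686838e-13]
V [array([ 543.20885985, -220.59573804,   30.        ]), array([ 501.68316772, -287.06333049,   30.        ]), array([ 437.15896859, -245.09611968,   30.        ])]
VS [array([ 544.10821978, -212.22478618,   30.        ]), array([ 504.20407093, -278.62436963,   30.        ]), array([ 432.69838632, -239.18668766,   30.        ])]
78.37297973198744 76.97154706413312 -77.51775812137578 -121.99512120476166 -33.04039503798993
77.46770796579804 81.66023322673787 -74.941372802946 -121.00459882686964 -28.878146779022362
```

Candidates (top picture pixels): the solid cap at (312,218), the hollow cap (293,172), a white disc (367,301). For the block: pale (255,230), black (178,189), brown stone (234,295). The crops confirm (312,218) as the cap and (255,230) as the block. The two cameras differ by about 9 mm in y, so I'll check with the wrist camera.

```bash
cat >> h.py <<'E'
def pose():
    o=r.get_obs();m=R.from_quat(o["tcp_rot"]).as_matrix()
    return o["tool_pos"],np.degrees(np.arctan2(m[1,0],m[0,0])),m,o
def plan(x,y,z,psi,n,g):
    p,a,m,o=pose();d=(np.array([x,y,z])-p)/n
    da=(psi-a+180)%360-180; da/=n
    rows=[]
    for i in range(n):
        t=np.radians(a+da*i);ex=np.array([np.cos(t),np.sin(t),0]);ey=np.array([np.sin(t),-np.cos(t),0])
        rows.append([g,round(d@ex/1000,4),round(d@ey/1000,4),round(-d[2]/1000,4),round(-da/5,3)])
    print(np.round(p,1),round(a,2),"tilt",np.round(m[2],3),"w",round(o["gripper_width"],1),"t",round(o["clock"],2),"F",np.round(o["force"],1))
    print(rows)
def wproj(c,P,T=None):
    """world pts->wrist pixel"""
    p,a,m,o=T if T else pose();M=np.array(c["mount"]);K=c["intrinsics"]
    q=(np.atleast_2d(P)-p)@m; q=(q-M[:3,3])@M[:3,:3]
    th=np.arctan2(np.hypot(q[:,0],q[:,1]),q[:,2]);ph=np.arctan2(q[:,1],q[:,0])
    return np.c_[K[0,2]+K[0,0]*th*np.cos(ph),K[1,2]+K[0,0]*th*np.sin(ph)]
def wray(c,u,v,z,T=None):
    p,a,m,o=T if T else pose();M=np.array(c["mount"]);K=c["intrinsics"]
    du,dv=u-K[0,2],v-K[1,2];rr=np.hypot(du,dv)+1e-9;th=rr/K[0,0]
    d=np.array([np.sin(th)*du/rr,np.sin(th)*dv/rr,np.cos(th)])
    d=m@(M[:3,:3]@d);o_=p+m@M[:3,3]
    return o_+d*(z-o_[2])/d[2]
E
python3 - <<'E'
from h import *
print(r.tcp_to_tips)
plan(640,150,220,-121,24,0.5)
E
```

```text
17.0
[193.4 594.2 248. ] -18.04 tilt [ 0.     0.001 -1.   ] w 85.5 t 0.35 F [ 0.9 -0.7 -0.5]
[[0.5, np.float64(0.0234), np.float64(0.0118), np.float64(0.0012), np.float64(0.858)], [0.5, np.float64(0.0242), np.float64(0.0101), np.float64(0.0012), np.float64(0.858)], [0.5, np.float64(0.0249), np.float64(0.0082), np.float64(0.0012), np.float64(0.858)], [0.5, np.float64(0.0255), np.float64(0.0063), np.float64(0.0012), np.float64(0.858)], [0.5, np.float64(0.0259), np.float64(0.0044), np.float64(0.0012), np.float64(0.858)], [0.5, np.float64(0.0261), np.float64(0.0025), np.float64(0.0012), np.float64(0.858)], [0.5, np.float64(0.0262), np.float64(0.0005), np.float64(0.0012), np.float64(0.858)], [0.5, np.float64(0.0262), np.float64(-0.0015), np.float64(0.0012), np.float64(0.858)], [0.5, np.float64(0.026), np.float64(-0.0034), np.float64(0.0012), np.float64(0.858)], [0.5, np.float64(0.0257), np.float64(-0.0054), np.float64(0.0012), np.float64(0.858)], [0.5, np.float64(0.0252), np.float64(-0.0073), np.float64(0.0012), np.float64(0.858)], [0.5, np.float64(0.0246), np.float64(-0.0091), np.float64
[... 368 characters left out ...]
858)], [0.5, np.float64(0.0196), np.float64(-0.0175), np.float64(0.0012), np.float64(0.858)], [0.5, np.float64(0.0182), np.float64(-0.0189), np.float64(0.0012), np.float64(0.858)], [0.5, np.float64(0.0167), np.float64(-0.0202), np.float64(0.0012), np.float64(0.858)], [0.5, np.float64(0.0152), np.float64(-0.0214), np.float64(0.0012), np.float64(0.858)], [0.5, np.float64(0.0135), np.float64(-0.0225), np.float64(0.0012), np.float64(0.858)], [0.5, np.float64(0.0118), np.float64(-0.0234), np.float64(0.0012), np.float64(0.858)], [0.5, np.float64(0.01), np.float64(-0.0243), np.float64(0.0012), np.float64(0.858)], [0.5, np.float64(0.0082), np.float64(-0.0249), np.float64(0.0012), np.float64(0.858)]]
```

{"api": "move_arm", "payload": {
  "targets": [
    [[0.5,0.023,0.012,0.001,0.86],[0.5,0.024,0.01,0.001,0.86],[0.5,0.025,0.008,0.001,0.86],[0.5,0.0255,0.006,0.001,0.86],[0.5,0.026,0.004,0.001,0.86],[0.5,0.026,0.0025,0.001,0.86],[0.5,0.026,0.0005,0.001,0.86],[0.5,0.026,-0.0015,0.001,0.86],[0.5,0.026,-0.0035,0.001,0.86],[0.5,0.0255,-0.0055,0.001,0.86],[0.5,0.025,-0.0075,0.001,0.86],[0.5,0.0245,-0.009,0.001,0.86]]
  ]
}}

```text
clock: 1.35
tool_pos: [418.0, 364.3, 235.2]
tcp_rot: [0.811, -0.585, -0.0, -0.001]
force: [0.2, 0.3, 0.5]
gripper_width: 43.1
```

```bash
sed -i 's/    print(rows)/    print([[float(v) for v in w] for w in rows])/' h.py; python3 - <<'E'
from h import *
plan(640,150,215,-121,14,0.5)
E
```

```text
[418.  364.3 235.2] -71.56 tilt [-0.002 -0.001 -1.   ] w 43.1 t 1.35 F [0.2 0.3 0.5]
[[0.5, 0.0195, -0.0102, 0.0014, 0.706], [0.5, 0.0189, -0.0114, 0.0014, 0.706], [0.5, 0.0181, -0.0125, 0.0014, 0.706], [0.5, 0.0173, -0.0136, 0.0014, 0.706], [0.5, 0.0165, -0.0147, 0.0014, 0.706], [0.5, 0.0155, -0.0156, 0.0014, 0.706], [0.5, 0.0145, -0.0166, 0.0014, 0.706], [0.5, 0.0135, -0.0174, 0.0014, 0.706], [0.5, 0.0124, -0.0182, 0.0014, 0.706], [0.5, 0.0112, -0.019, 0.0014, 0.706], [0.5, 0.01, -0.0196, 0.0014, 0.706], [0.5, 0.0088, -0.0202, 0.0014, 0.706], [0.5, 0.0076, -0.0207, 0.0014, 0.706], [0.5, 0.0063, -0.0211, 0.0014, 0.706]]
```

{"api": "move_arm", "payload": {
  "targets": [
    [[0.5,0.022,-0.012,0.0015,0.82],[0.5,0.022,-0.013,0.0015,0.82],[0.5,0.021,-0.0145,0.0015,0.82],[0.5,0.02,-0.016,0.0015,0.82],[0.5,0.019,-0.017,0.0015,0.82],[0.5,0.018,-0.018,0.0015,0.82],[0.5,0.017,-0.0195,0.0015,0.82],[0.5,0.0155,-0.0205,0.0015,0.82],[0.5,0.014,-0.0215,0.0015,0.82],[0.5,0.0125,-0.0225,0.0015,0.82],[0.5,0.011,-0.023,0.0015,0.82],[0.5,0.0095,-0.024,0.0015,0.82]]
  ]
}}

```text
clock: 2.35
tool_pos: [634.1, 124.9, 217.1]
tcp_rot: [-0.475, 0.88, 0.001, 0.002]
force: [-0.0, 0.7, 0.1]
gripper_width: 42.7
```

```bash
python3 - <<'E'
from h import *
plan(640,150,215,-121,1,0.5)
c=viewer.camera("wrist");cv2.imwrite("pics/w1.png",c["frame"][:,:,::-1])
print(r.get_obs()["joints"])
for n,q in [("captop top",(579.1,35.2,47)),("captop side",(578.7,44.7,47)),("V top",(501.7,-287,30)),("V side",(504.2,-278.6,30))]: print(n,wproj(c,q))
t=viewer.camera("top");crop(t,220,130,220,150,3.6,"pics/t2.png")
E
```

```text
[634.1 124.9 217.1] -123.3 tilt [-0.005  0.    -1.   ] w 42.7 t 2.35 F [-0.   0.7  0.1]
[[0.5, -0.0242, 0.0088, 0.0021, -0.46]]
[ 0.43724359  0.44384493  0.01983023 -0.00145259 -1.14315833 -1.0240207 ]
captop top [[311.49661455  97.79175401]]
captop side [[318.71024302 107.40244069]]
V top [[ 200.55477856 -160.45523431]]
V side [[ 202.07950704 -156.23104046]]
```

View pics/w1.png

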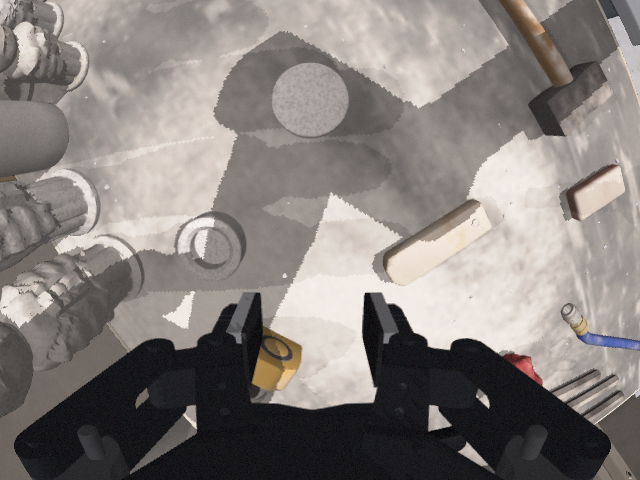

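```bash
python3 - <<'E'
from h import *
c=viewer.camera("wrist")
print("cap",wray(c,310.5,100,47)); 
# block top face corners
for p in [(478,199),(494,222),(385,256),(403,285)]: print(wray(c,*p,23))
print("V axis")
E
```

```text
cap [578.72243468  38.92147916  47.        ]
[493.01526098 190.70962422  23.        ]
[488.24326014 219.58519989  23.        ]
[595.98068398 188.59540985  23.        ]
[595.65859876 223.32682248  23.        ]
V axis
```

```bash
python3 - <<'E'
from h import *
plan(612,87,24,-123,8,0.5)
t=viewer.camera("top");crop(t,250,150,220,150,3.6,"pics/t3.png")
E
```

```text
[634.  124.3 216.4] -123.24 tilt [-0.004  0.001 -1.   ] w 42.9 t 2.5 F [ 0.   0.7 -0.2]
[[0.5, 0.0054, -0.0003, 0.024, -0.006], [0.5, 0.0054, -0.0003, 0.024, -0.006], [0.5, 0.0054, -0.0003, 0.024, -0.006], [0.5, 0.0054, -0.0003, 0.024, -0.006], [0.5, 0.0054, -0.0002, 0.024, -0.006], [0.5, 0.0054, -0.0002, 0.024, -0.006], [0.5, 0.0054, -0.0002, 0.024, -0.006], [0.5, 0.0054, -0.0002, 0.024, -0.006]]
```

{"api": "move_arm", "payload": {
  "targets": [
    [[0.5,0.0055,0,0.024,0],[0.5,0.0055,0,0.024,0],[0.5,0.0055,0,0.024,0],[0.5,0.0055,0,0.024,0],[0.5,0.0055,0,0.024,0],[0.5,0.0055,0,0.024,0],[0.5,0.0055,0,0.024,0],[0.5,0.005,0,0.02,0],[0.5,0,0,0,0]]
  ]
}}

```text
clock: 3.3
tool_pos: [608.5, 99.6, 28.0]
tcp_rot: [-0.485, 0.874, 0.001, 0.009]
force: [-0.5, -0.1, -0.8]
gripper_width: 42.6
```

```bash
python3 - <<'E'
from h import *
plan(612,87,23,-123,1,0.5)
c=viewer.camera("wrist");cv2.imwrite("pics/w2.png",c["frame"][:,:,::-1])
s=viewer.camera("side");crop(s,230,170,160,130,5,"pics/s2.png")
E
```

```text
[608.5  99.6  28. ] -121.97 tilt [-0.016 -0.006 -1.   ] w 42.6 t 3.3 F [-0.5 -0.1 -0.8]
[[0.5, 0.0088, -0.0096, 0.005, 0.206]]
```

View pics/w2.png

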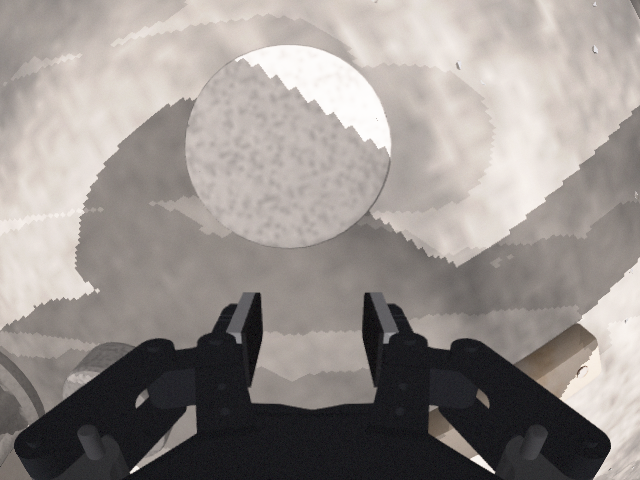

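View pics/s2.png

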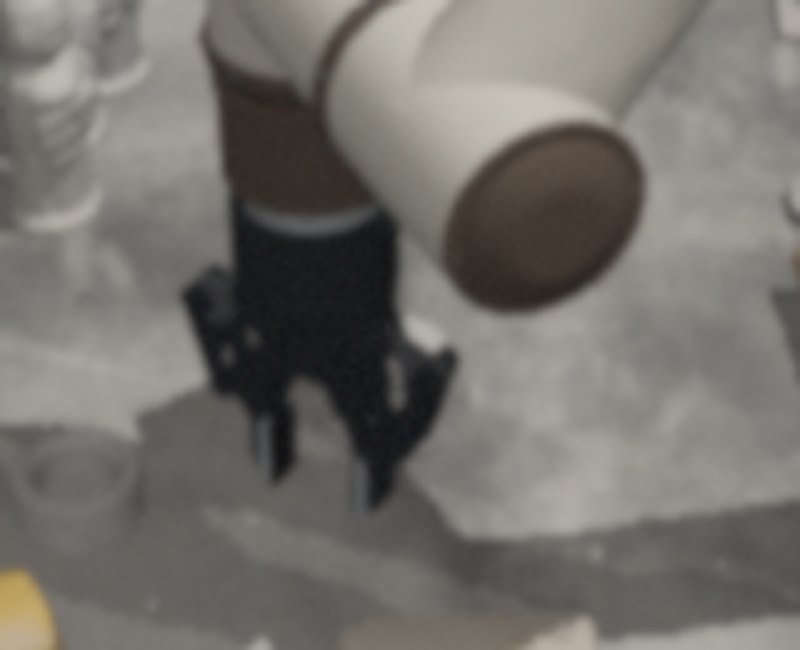

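```bash
python3 - <<'E'
from h import *
c=viewer.camera("wrist");q=wray(c,288.5,146,47);print(q)
p,a,m,o=pose();print((q-p)@m, R.from_matrix(m).as_euler('ZYX',degrees=True))
E
```

```text
[582.60848297  39.86989675  47.        ]
[ 67.77853068  -6.62667574 -15.30542723] [-121.87748845    1.37176809 -179.21809316]
```

{"api": "move_arm", "payload": {
  "targets": [
    [[0.5,0,-0.0065,0.004,0.25],[0.5,0.008,0,0.002,0],[0.5,0.008,0,0,0],[0.5,0.006,0,0,0],[0.5,0.005,0,0,0],[0.5,0.005,0,0,0],[0.5,0.005,0,0,0],[0.5,0.005,0,0,0]]
  ]
}}

```text
clock: 4.12
tool_pos: [599.5, 62.3, 33.6]
tcp_rot: [-0.476, 0.879, -0.001, 0.022]
force: [-0.5, 2.5, -1.2]
gripper_width: 42.7
```

```bash
python3 - <<'E'
from h import *
plan(612,87,23,-123,1,0.5)
c=viewer.camera("wrist");cv2.imwrite("pics/w3.png",c["frame"][:,:,::-1])
E
```

```text
[599.5  62.3  33.6] -123.09 tilt [-0.038 -0.023 -0.999] w 42.7 t 4.12 F [-0.5  2.5 -1.2]
[[0.5, -0.0275, 0.0031, 0.0106, -0.017]]
```

View pics/w3.png

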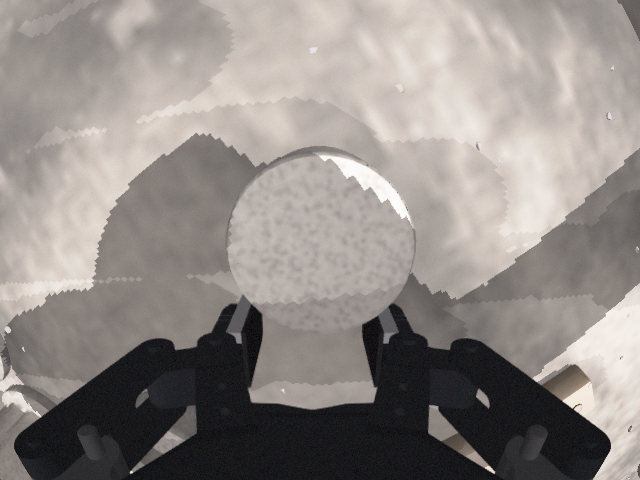

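{"api": "move_arm", "payload": {
  "targets": [
    [[0.5,0,0,0,0],[0.5,0,0,0,0]]
  ]
}}

```text
clock: 4.33
tool_pos: [598.5, 61.2, 33.5]
tcp_rot: [-0.476, 0.879, -0.001, 0.021]
force: [-0.1, 1.4, -0.9]
gripper_width: 42.8
```

```bash
python3 - <<'E'
from h import *
plan(612,87,23,-123,1,0.5);print(r.get_obs()["joints"],r.get_obs()["joint_velocities"])
E
```

```text
[598.5  61.2  33.5] -123.16 tilt [-0.037 -0.022 -0.999] w 42.8 t 4.33 F [-0.1  1.4 -0.9]
[[0.5, -0.029, 0.0028, 0.0105, -0.033]]
[ 0.36891544  0.55950329 -0.31928712 -0.00608488 -0.64914421 -0.94337819] [-0.00128133 -0.00107845 -0.00085204 -0.00190673  0.00195616  0.00095318]
```

{"api": "move_arm", "payload": {
  "targets": [
    [[0.5,0.004,0,0.003,0],[0.5,0.006,0,0.003,0],[0.5,0.008,0,0.002,0],[0.5,0.008,0,0.001,0],[0.5,0.008,0,0.001,0],[0.5,0.008,0,0.001,0],[0.5,0.008,0,0.001,0],[0.5,0.008,0,0.001,0]]
  ]
}}

```text
clock: 5.0
tool_pos: [587.5, 24.5, 28.5]
tcp_rot: [-0.481, 0.875, -0.006, 0.047]
force: [1.7, 5.7, 5.8]
gripper_width: 42.5
```

```bash
python3 - <<'E'
from h import *
plan(612,87,23,-123,1,0.5)
c=viewer.camera("wrist");cv2.imwrite("pics/w4.png",c["frame"][:,:,::-1])
E
```

```text
[587.5  24.5  28.5] -122.26 tilt [-0.077 -0.055 -0.995] w 42.5 t 5.0 F [1.7 5.7 5.8]
[[0.5, -0.0659, 0.0126, 0.0055, 0.148]]
```

View pics/w4.png

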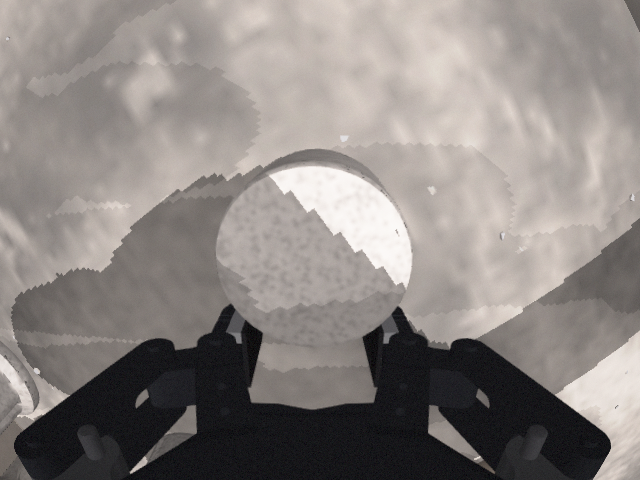

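{"api": "move_arm", "payload": {
  "targets": [
    [[0.5,-0.005,0,0,0],[0.5,-0.005,0,0,0],[0.5,-0.005,0,0,0],[0.5,-0.005,0,0,0],[0.5,-0.005,0,0,0],[0.5,-0.005,0,0,0]]
  ]
}}

```text
clock: 5.55
tool_pos: [599.5, 47.8, 27.5]
tcp_rot: [-0.48, 0.876, -0.005, 0.041]
force: [0.2, -0.6, -1.1]
gripper_width: 42.4
```

```bash
python3 - <<'E'
from h import *
plan(612,87,23,-123,1,0.5);print(r.get_obs()["joints"])
E
```

```text
[599.5  47.8  27.5] -122.47 tilt [-0.067 -0.047 -0.997] w 42.4 t 5.55 F [ 0.2 -0.6 -1.1]
[[0.5, -0.0398, 0.0105, 0.0045, 0.107]]
[ 0.34702383  0.5562623  -0.35165434 -0.00568462 -0.5811985  -0.91062089]
```

{"api": "move_arm", "payload": {
  "targets": [
    [[0.5,-0.003,0,-0.004,0],[0.5,-0.003,0,-0.004,0],[0.5,-0.003,0,-0.004,0],[0.5,-0.003,0,-0.004,0],[0.5,-0.003,0,-0.004,0],[0.5,-0.003,0,-0.004,0],[0.5,-0.003,0,-0.004,0],[0.5,-0.003,0,-0.004,0]]
  ]
}}

```text
clock: 6.22
tool_pos: [610.6, 69.8, 63.4]
tcp_rot: [-0.481, 0.876, -0.004, 0.039]
force: [-0.1, -0.3, 0.2]
gripper_width: 42.9
```

```bash
python3 - <<'E'
from h import *
plan(612,87,23,-123,1,0.5);print(r.get_obs()["joints"])
E
```

```text
[610.6  69.8  63.4] -122.42 tilt [-0.065 -0.046 -0.997] w 42.9 t 6.22 F [-0.1 -0.3  0.2]
[[0.5, -0.0153, 0.008, 0.0404, 0.117]]
[ 0.37643035  0.5225871  -0.29175167 -0.00147777 -0.67731302 -0.9425718 ]
```

{"api": "move_arm", "payload": {
  "targets": [
    [[0.5,0,0,-0.02,0],[0.5,0,0,-0.02,0],[0.5,0.005,0,0,0],[0.5,0.005,0,0,0],[0.5,0.005,0,0,0],[0.5,0.005,0,0,0],[0.5,0.005,0,0,0],[0.5,0.005,0,0,0],[0.5,0.005,0,0,0],[0.5,0.005,0,0,0]]
  ]
}}

```text
clock: 7.05
tool_pos: [583.6, 32.7, 101.0]
tcp_rot: [-0.481, 0.876, -0.004, 0.038]
force: [-0.1, -0.1, 0.6]
gripper_width: 42.5
```

```bash
python3 - <<'E'
from h import *
plan(612,87,23,-123,1,0.5);print(r.get_obs()["joints"])
E
```

```text
[583.6  32.7 101. ] -122.41 tilt [-0.062 -0.043 -0.997] w 42.5 t 7.05 F [-0.1 -0.1  0.6]
[[0.5, -0.061, 0.0051, 0.078, 0.117]]
[ 0.33040892  0.43360753 -0.32934146 -0.00744848 -0.73198991 -0.89213874]
```

```bash
python3 - <<'E'
from h import *
T=pose();c=viewer.camera("wrist");cv2.imwrite("pics/w5.png",c["frame"][:,:,::-1])
t=viewer.camera("top");crop(t,280,150,180,135,4.4,"pics/t5.png")
E
```

```text
(no output)
```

View pics/w5.png

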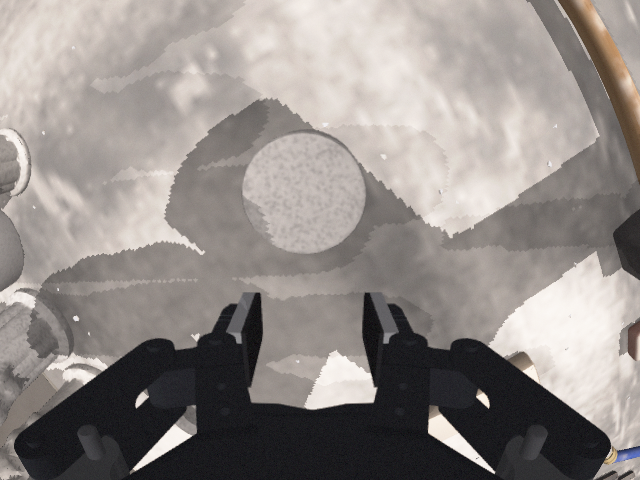

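View pics/t5.png

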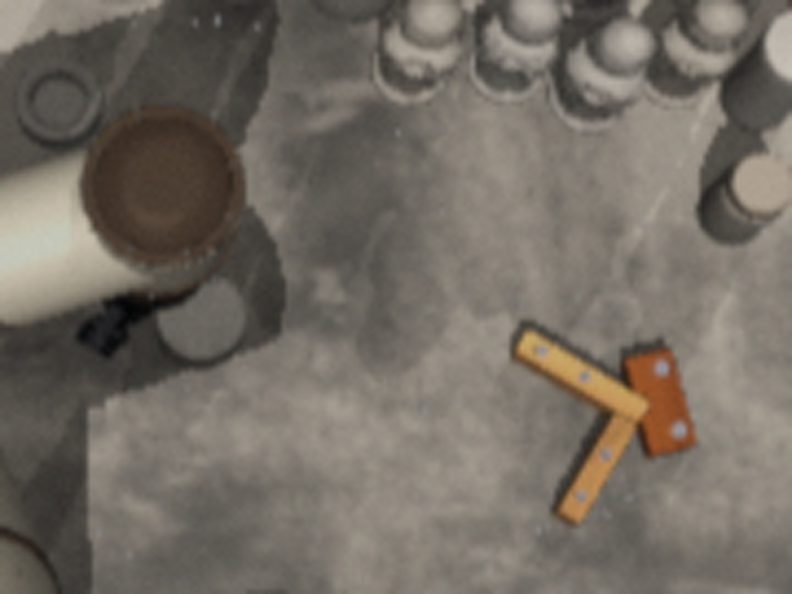

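```bash
python3 - <<'E'
from h import *
T=pose();c=viewer.camera("wrist");q=wray(c,304.5,192,47);print("cap",q,(q-T[0])@T[2])
t=viewer.camera("top")
P=lambda x,y,z=30:ray(t,*tc(x,y,280,150,4.4),z)
a,b,d=P(515,358),P(611,414),P(556,512)
print(a,b,d,"cap top",P(200,320,47))
d1=b-a;d2=b-d
A1=np.degrees(np.arctan2(d1[1],d1[0]));A2=np.degrees(np.arctan2(d2[1],d2[0]));print(A1,A2,(A1+A2)/2,np.linalg.norm(d1),np.linalg.norm(d2))
E
```

```text
cap [566.2967877   -5.30616763  47.        ] [44.32115842 -3.66382962 51.58954726]
[ 542.51222852 -221.64391199   30.        ] [ 503.67768549 -286.14550911   30.        ] [ 436.47895633 -246.58200263   30.        ] cap top [565.79332398  -5.19239498  47.        ]
-121.05092776360983 -30.487610629673597 -75.76926919664172 75.28995792379473 77.98038372236306
```

```bash
python3 - <<'E'
from h import *
plan(582,48,26,-107,6,0.5)
E
```

```text
[584.3  33.2 101.5] -122.41 tilt [-0.063 -0.044 -0.997] w 42.9 t 7.25 F [-0.3  0.  -0.7]
[[0.5, -0.0019, 0.0017, 0.0126, -0.514], [0.5, -0.0019, 0.0016, 0.0126, -0.514], [0.5, -0.002, 0.0015, 0.0126, -0.514], [0.5, -0.0021, 0.0014, 0.0126, -0.514], [0.5, -0.0021, 0.0013, 0.0126, -0.514], [0.5, -0.0022, 0.0012, 0.0126, -0.514]]
```

{"api": "move_arm", "payload": {
  "targets": [
    [[0.5,-0.005,0.0015,0,-0.52],[0.5,-0.005,0.0015,0.015,-0.52],[0.5,0,0.0015,0.015,-0.52],[0.5,0,0.0015,0.015,-0.52],[0.5,0,0.0015,0.015,-0.52],[0.5,0,0.001,0.014,-0.52]]
  ]
}}

```text
clock: 7.75
tool_pos: [593.4, 50.9, 30.6]
tcp_rot: [-0.601, 0.798, -0.012, 0.044]
force: [0.1, -0.0, -1.1]
gripper_width: 42.7
```

```bash
python3 - <<'E'
from h import *
T=pose();plan(582,48,26,-107,1,0.5)
for q in [(566,-5,47),(566,-5,26)]: print((np.array(q)-T[0])@T[2])
print(R.from_euler('z',-T[1],degrees=True).apply(np.array([566,-5,0])-T[0]))
E
```

```text
[593.4  50.9  30.6] -105.92 tilt [-0.056 -0.073 -0.996] w 42.7 t 7.75 F [ 0.1 -0.  -1.1]
[[0.5, 0.0059, 0.0102, 0.0046, 0.217]]
[ 60.2262253    9.54431851 -20.49659911]
[61.39417365 11.07286782  0.41510655]
[ 61.23122742 -11.01314338 -30.63386832]
```

{"api": "move_arm", "payload": {
  "targets": [
    [[0.5,0.006,0.0105,0.004,0.2],[0.5,0.01,0,0,0],[0.5,0.012,0,0,0],[0.5,0.012,0,0,0],[0.5,0.012,0,0,0],[0.5,0.012,0,0,0]]
  ]
}}

```text
clock: 8.25
tool_pos: [568.9, -7.5, 21.2]
tcp_rot: [-0.597, 0.8, -0.013, 0.047]
force: [-0.1, 2.4, -0.7]
gripper_width: 43.0
```

```bash
python3 - <<'E'
from h import *
plan(582,48,26,-107,1,0.5)
c=viewer.camera("wrist");cv2.imwrite("pics/w6.png",c["frame"][:,:,::-1])
E
```

```text
[568.9  -7.5  21.2] -106.4 tilt [-0.06  -0.078 -0.995] w 43.0 t 8.25 F [-0.1  2.4 -0.7]
[[0.5, -0.0569, 0.0031, -0.0048, 0.12]]
```

View pics/w6.png

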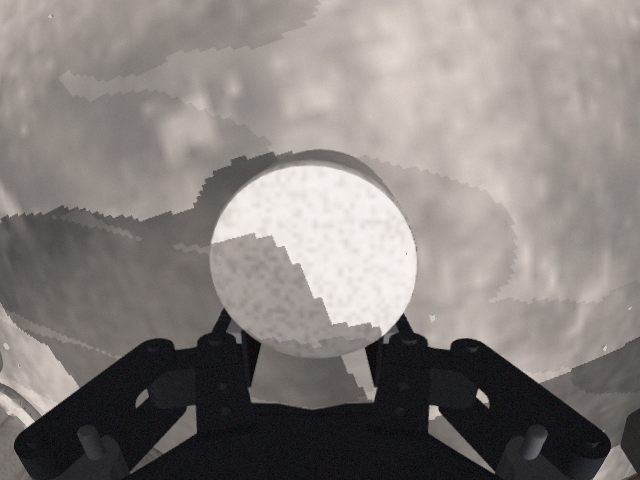

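{"api": "move_arm", "payload": {
  "targets": [
    [[0.5,0.008,0,-0.002,0.2],[0.5,0.012,0,-0.002,0.1],[0.5,0.012,0,-0.002,0],[0.5,0.012,0,-0.001,0],[0.5,0.012,0,-0.001,0],[0.5,0.012,0,-0.001,0],[0.5,0.012,0,-0.001,0],[0.5,0.01,0,-0.001,0]]
  ]
}}

```text
clock: 8.97
tool_pos: [535.3, -104.6, 28.5]
tcp_rot: [-0.583, 0.811, -0.012, 0.047]
force: [1.1, 2.0, -0.6]
gripper_width: 42.5
```

```bash
python3 - <<'E'
from h import *
plan(582,48,26,-107,1,0.5)
T=pose();c=viewer.camera("wrist");cv2.imwrite("pics/w7.png",c["frame"][:,:,::-1])
t=viewer.camera("top");crop(t,320,170,140,105,5.5,"pics/t7.png")
E
```

```text
[ 535.3 -104.6   28.5] -108.4 tilt [-0.063 -0.075 -0.995] w 42.5 t 8.97 F [ 1.1  2.  -0.6]
[[0.5, -0.1595, 0.0038, 0.0025, -0.28]]
```

View pics/w7.png

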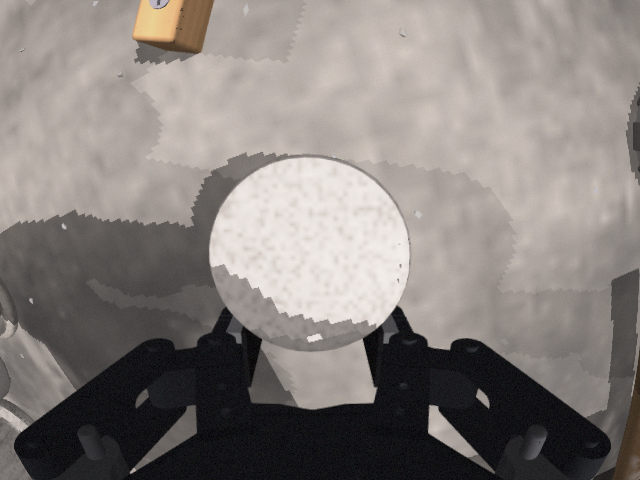

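View pics/t7.png

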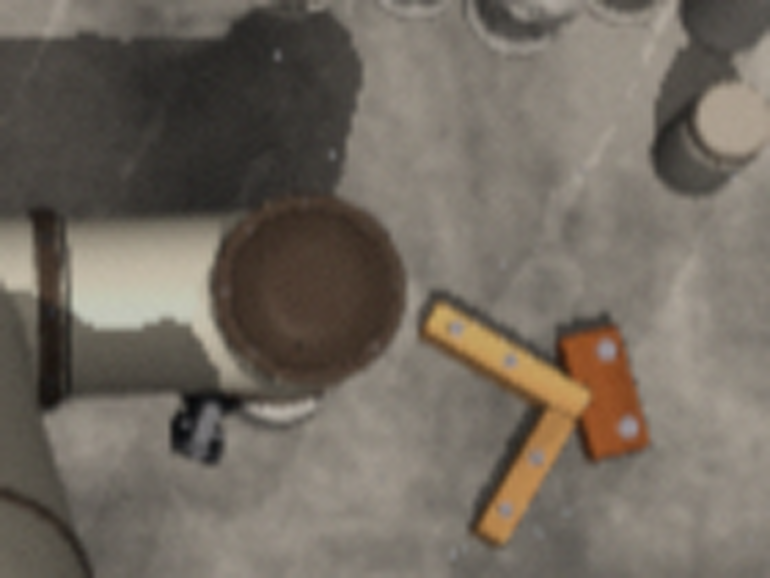

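```bash
python3 - <<'E'
from h import *
T=pose();c=viewer.camera("wrist");q=wray(c,310,252,47);print(q,(q-T[0])@T[2])
s=np.array([493,-243.5]);d=s-q[:2];print(np.degrees(np.arctan2(d[1],d[0])),np.hypot(*d))
print(wray(c,198,47,30),wray(c,138,36,30))
E
```

```text
[ 522.57979672 -140.25259231   47.        ] [ 36.18911794  -0.79487175 -20.73153957]
-105.98670746353521 107.40107806318407
[ 538.1515179  -213.43659921   30.        ] [ 557.69833662 -228.09633947   30.        ]
```

{"api": "move_arm", "payload": {
  "targets": [
    [[0.5,0.008,0.002,-0.0005,0],[0.5,0.012,0.0027,-0.0005,0],[0.5,0.012,0.0027,-0.0005,0],[0.5,0.012,0.0027,-0.0005,0],[0.5,0.012,0.0027,-0.0005,0],[0.5,0.01,0.0022,-0.0005,0],[0.5,-0.008,0,0,0],[0.5,-0.012,0,0,0],[0.5,-0.012,0,-0.004,0]]
  ]
}}

```text
clock: 9.87
tool_pos: [512.4, -132.8, 34.0]
tcp_rot: [-0.584, 0.81, -0.015, 0.051]
force: [0.0, 0.7, 0.8]
gripper_width: 42.7
```

```bash
python3 - <<'E'
from h import *
plan(582,48,26,-107,1,0.5)
T=pose();c=viewer.camera("wrist");cv2.imwrite("pics/w8.png",c["frame"][:,:,::-1])
E
```

```text
[ 512.4 -132.8   34. ] -108.2 tilt [-0.065 -0.083 -0.994] w 42.7 t 9.87 F [0.  0.7 0.8]
[[0.5, -0.1935, -0.0096, 0.008, -0.24]]
```

View pics/w8.png

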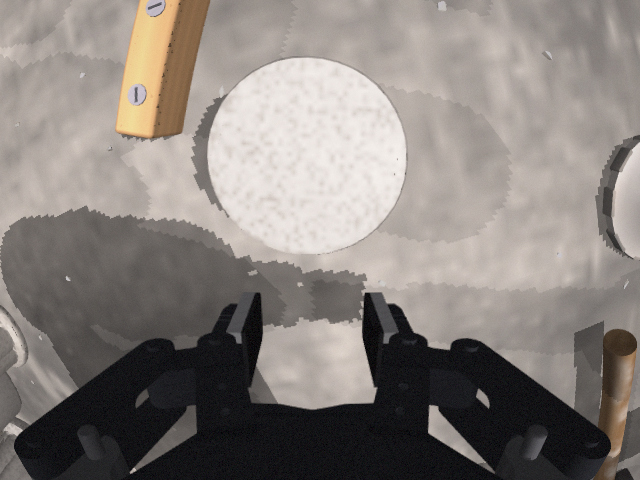

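```bash
python3 - <<'E'
from h import *
T=pose();c=viewer.camera("wrist");q=wray(c,307,155,47);print(q,(q-T[0])@T[2])
d=np.array([.242,-.97]);p=q[:2]-80*d;print(p)
plan(p[0],p[1],150,-76,8,.5)
E
```

```text
[ 493.51659274 -194.56851496   47.        ] [ 65.54315698  -1.44165081 -15.90337266]
[ 474.15659274 -116.96851496]
[ 514.  -131.8   35.2] -107.98 tilt [-0.066 -0.087 -0.994] w 42.8 t 9.97 F [-0.1 -0.  -0.5]
[[0.5, -0.0002, 0.0053, -0.0144, -0.8], [0.5, -0.0006, 0.0053, -0.0144, -0.8], [0.5, -0.001, 0.0052, -0.0144, -0.8], [0.5, -0.0013, 0.0051, -0.0144, -0.8], [0.5, -0.0017, 0.005, -0.0144, -0.8], [0.5, -0.002, 0.0049, -0.0144, -0.8], [0.5, -0.0024, 0.0048, -0.0144, -0.8], [0.5, -0.0027, 0.0046, -0.0144, -0.8]]
```

{"api": "move_arm", "payload": {
  "targets": [
    [[0.5,-0.002,0.005,-0.0145,-0.8],[0.5,-0.002,0.005,-0.0145,-0.8],[0.5,-0.002,0.005,-0.0145,-0.8],[0.5,-0.002,0.005,-0.0145,-0.8],[0.5,-0.002,0.005,-0.0145,-0.8],[0.5,-0.002,0.005,-0.0145,-0.8],[0.5,-0.002,0.005,-0.0145,-0.8],[0.5,-0.002,0.005,-0.0145,-0.8]]
  ]
}}

```text
clock: 10.63
tool_pos: [458.4, -115.9, 146.5]
tcp_rot: [0.796, -0.604, 0.024, -0.04]
force: [0.2, 0.5, -0.2]
gripper_width: 42.8
```

```bash
python3 - <<'E'
from h import *
plan(474,-117,150,-76,1,.5)
c=viewer.camera("wrist");cv2.imwrite("pics/w9.png",c["frame"][:,:,::-1])
crop(c,150,0,320,240,2.5,"pics/w9c.png")
E
```

```text
[ 458.4 -115.9  146.5] -74.36 tilt [-0.01  -0.093 -0.996] w 42.8 t 10.63 F [ 0.2  0.5 -0.2]
[[0.5, 0.0053, -0.0147, -0.0035, 0.328]]
```

View pics/w9c.png

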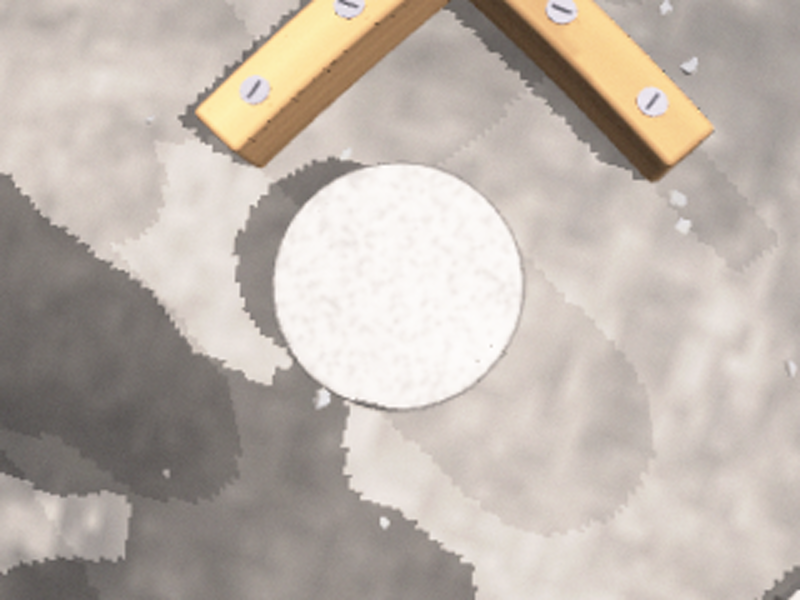

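```bash
python3 - <<'E'
from h import *
T=pose();c=viewer.camera("wrist")
W=lambda x,y,z:wray(c,150+(x+.5)/2.5-.5,(y+.5)/2.5-.5,z,T)[:2]
L=W(243,152,30);Rr=W(667,168,30);cap=W(399,286,47);print("L",L,"R",Rr,np.linalg.norm(L-Rr),"cap",cap)
print("bottoms",W(262,165,0),W(655,181,0))
l2=W(445,5,30);r2=W(470,5,30)
a1=l2-L;a2=r2-Rr;print([np.degrees(np.arctan2(a[1],a[0])) for a in(a1,a2)])
m=(L+Rr)/2;dr=L-Rr;n=np.array([dr[1],-dr[0]])/np.linalg.norm(dr);print("axis",np.degrees(np.arctan2(n[1],n[0])),"corner",m+56.6*n,"seat",m+12.6*n)
s=m+12.6*n;e=cap-s;print("cap along,lat",e@n,e@np.array([-n[1],n[0]]))
E
```

```text
L [ 545.71868553 -220.81883934] R [ 437.58366591 -246.25425467] 111.0861954511297 cap [ 493.29557522 -194.71613293]
bottoms [ 548.60911445 -222.26926004] [ 436.36671008 -248.5810845 ]
[np.float64(-127.76778782866214), np.float64(-25.509307097127518)]
axis -76.7635562107234 corner [ 504.61088239 -288.63288085] seat [ 494.53619876 -245.8018086 ]
cap along,lat -50.01257171352647 10.489426908916043
```

```bash
cat >> h.py <<'E'
def plan(x,y,z,psi,n,g):
    p,a,m,o=pose();d=(np.array([x,y,z])-p)/n
    da=((psi-a+180)%360-180)/n
    print(np.round(p,1),round(a,2),"tilt",np.round(m[2],3),"w",round(o["gripper_width"],1),"t",round(o["clock"],2),"F",np.round(o["force"],1))
    for i in range(n):
        mm=m@R.from_euler('z',-da*i,degrees=True).as_matrix()
        print([g]+np.round(d@mm/1000,4).tolist()+[round(-da/5,2)])
E
python3 - <<'E'
from h import *
plan(488.5,-140,28,-85,8,.5)
E
```

```text
[ 459.5 -115.9  148.1] -74.53 tilt [-0.009 -0.098 -0.995] w 42.8 t 10.73 F [ 0.3  0.6 -0.5]
[0.5, 0.004, -0.0012, 0.0152, np.float64(0.26)]
[0.5, 0.004, -0.0013, 0.0152, np.float64(0.26)]
[0.5, 0.0039, -0.0014, 0.0152, np.float64(0.26)]
[0.5, 0.0039, -0.0015, 0.0152, np.float64(0.26)]
[0.5, 0.0039, -0.0016, 0.0152, np.float64(0.26)]
[0.5, 0.0038, -0.0017, 0.0152, np.float64(0.26)]
[0.5, 0.0038, -0.0018, 0.0152, np.float64(0.26)]
[0.5, 0.0038, -0.0018, 0.0152, np.float64(0.26)]
```

{"api": "move_arm", "payload": {
  "targets": [
    [[0.5,0.004,-0.0015,0.015,0.26],[0.5,0.004,-0.0015,0.015,0.26],[0.5,0.004,-0.0015,0.015,0.26],[0.5,0.004,-0.0015,0.015,0.26],[0.5,0.004,-0.0015,0.015,0.26],[0.5,0.004,-0.0015,0.015,0.26],[0.5,0.004,-0.002,0.015,0.26],[0.5,0.003,-0.002,0.014,0.26]]
  ]
}}

```text
clock: 11.4
tool_pos: [491.0, -140.4, 24.3]
tcp_rot: [0.73, -0.681, 0.023, -0.046]
force: [-0.1, -0.1, -0.2]
gripper_width: 42.6
```

```bash
python3 - <<'E'
from h import *
plan(489.5,-148,27,-85,2,.5)
E
```

```text
[ 491.  -140.4   24.3] -85.94 tilt [-0.029 -0.098 -0.995] w 42.6 t 11.4 F [-0.1 -0.1 -0.2]
[0.5, 0.0037, 0.0008, -0.0015, np.float64(-0.09)]
[0.5, 0.0037, 0.0009, -0.0015, np.float64(-0.09)]
```

{"api": "move_arm", "payload": {
  "targets": [
    [[0.5,0.01,0.0005,-0.002,0],[0.5,0.01,0.0005,-0.001,0],[0.5,0.01,0.0005,-0.0005,0],[0.5,0.01,0.0005,-0.0005,0],[0.5,0.01,0.0005,-0.0005,0],[0.5,0.009,0.0005,-0.0005,0],[0.5,0.006,0.0005,-0.0005,0]]
  ]
}}

```text
clock: 11.98
tool_pos: [489.7, -210.3, 24.1]
tcp_rot: [0.73, -0.682, 0.019, -0.043]
force: [4.5, 18.3, -0.2]
gripper_width: 42.8
```

```bash
python3 - <<'E'
from h import *
plan(492,-209.6,27,-85,2,.5)
c=viewer.camera("wrist");cv2.imwrite("pics/w10.png",c["frame"][:,:,::-1])
E
```

```text
[ 489.7 -210.3   24.1] -86.06 tilt [-0.031 -0.089 -0.996] w 42.8 t 11.98 F [ 4.5 18.3 -0.2]
[0.5, -0.0003, -0.0013, -0.0013, np.float64(-0.11)]
[0.5, -0.0003, -0.0013, -0.0013, np.float64(-0.11)]
```

View pics/w10.png

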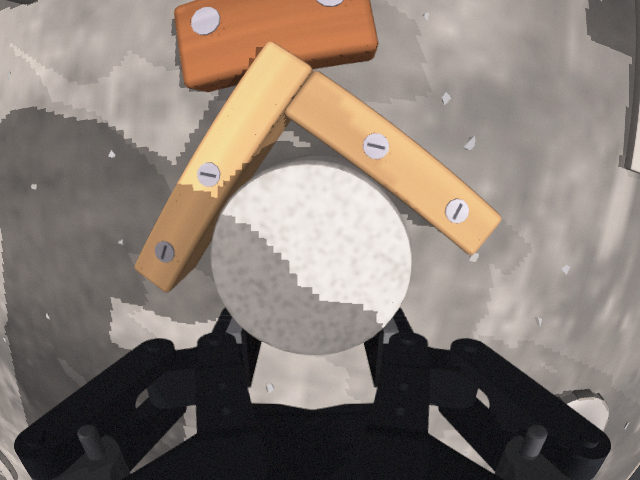

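{"api": "move_arm", "payload": {
  "targets": [
    [[0.5,-0.004,0,0,0],[0.5,-0.008,0,0,0],[0.5,-0.012,0,0,0],[0.5,-0.016,0,0,0],[0.5,-0.02,0,-0.01,0],[0.5,-0.015,0,-0.03,-0.5],[0.5,-0.01,0,-0.035,-0.8],[0.5,0,0,-0.035,-0.6],[0.5,0,0,0,0]]
  ]
}}

```text
clock: 12.78
tool_pos: [472.5, -127.0, 141.5]
tcp_rot: [0.786, -0.617, 0.024, -0.04]
force: [0.9, -0.1, 0.3]
gripper_width: 42.6
```

```bash
python3 - <<'E'
from h import *
plan(492,-209.6,27,-85,1,.5)
c=viewer.camera("wrist");cv2.imwrite("pics/w11.png",c["frame"][:,:,::-1])
crop(c,190,0,240,180,3.3,"pics/w11c.png")
t=viewer.camera("top");crop(t,380,190,80,60,9,"pics/t11.png")
E
```

```text
[ 472.5 -127.   141.5] -76.19 tilt [-0.012 -0.093 -0.996] w 42.6 t 12.78 F [ 0.9 -0.1  0.3]
[0.5, 0.0863, 0.0113, 0.1129, np.float64(1.76)]
```

View pics/w11c.png

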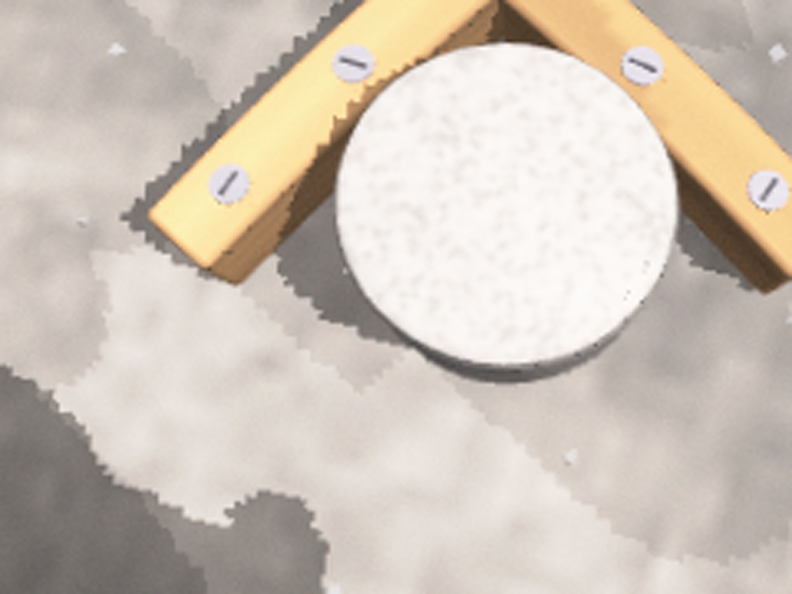

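View pics/t11.png

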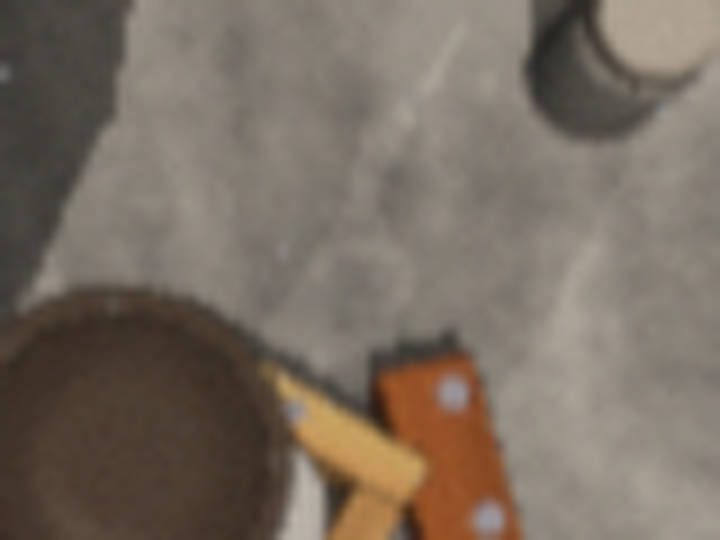

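```bash
python3 - <<'E'
from h import *
T=pose();c=viewer.camera("wrist")
W=lambda x,y,z:wray(c,190+(x+.5)/3.3-.5,(y+.5)/3.3-.5,z,T)[:2]
print("cap",W(507,203,47),W(337,205,47),W(678,205,47))
L=W(211,268,30);L2=W(470,20,30);Rr=W(783,278,30);R2=W(530,20,30)
print(L,Rr,np.linalg.norm(L-Rr))
cap=W(507,203,47)
n=np.array([.229,-.973]);dr=L-Rr;n=np.array([dr[1],-dr[0]])/np.linalg.norm(dr);m=(L+Rr)/2;s=m+12.6*n
print(n,np.degrees(np.arctan2(n[1],n[0])),"seat",s,"err",(cap-s)@n,(cap-s)@[-n[1],n[0]])
plan(546,280,140,-90,20,0)
E
```

```text
cap [ 486.72891189 -240.6735555 ] [ 515.09769093 -233.91052529] [ 458.35342072 -248.08975581]
[ 538.96029881 -220.22627878] [ 434.62660302 -244.1610087 ] 107.043875926311
[ 0.22359738 -0.9746816 ] -77.07958739309062 seat [ 489.61077787 -244.47463184] err -4.349216828356357 -1.958991032523532
[ 468.8 -127.1  135.2] -76.51 tilt [-0.017 -0.082 -0.997] w 43.0 t 12.93 F [-0.7 -0.4 -0.4]
[0, -0.0189, -0.0085, 0.0008, np.float64(0.13)]
[0, -0.019, -0.0082, 0.0008, np.float64(0.13)]
[0, -0.0191, -0.008, 0.0008, np.float64(0.13)]
[0, -0.0192, -0.0078, 0.0008, np.float64(0.13)]
[0, -0.0193, -0.0076, 0.0008, np.float64(0.13)]
[0, -0.0194, -0.0073, 0.0008, np.float64(0.13)]
[0, -0.0194, -0.0071, 0.0008, np.float64(0.13)]
[0, -0.0195, -0.0069, 0.0008, np.float64(0.13)]
[0, -0.0196, -0.0067, 0.0008, np.float64(0.13)]
[0, -0.0197, -0.0064, 0.0008, np.float64(0.13)]
[0, -0.0198, -0.0062, 0.0008, np.float64(0.13)]
[0, -0.0198, -0.006, 0.0008, np.float64(0.13)]
[0, -0.0199, -0.0057, 0.0008, np.float64(0.13)]
[0, -0.02, -0.0055, 0.0008, np.float64(0.13)]
[0, -0.02, -0.0053, 0.0008, np.float64(0.13)]
[0, -0.0201, -0.005, 0.0008, np.float64(0.13)]
[0, -0.0201, -0.0048, 0.0008, np.float64(0.13)]
[0, -0.0202, -0.0045, 0.0008, np.float64(0.13)]
[0, -0.0203, -0.0043, 0.0008, np.float64(0.13)]
[0, -0.0203, -0.0041, 0.0008, np.float64(0.13)]
```

```bash
python3 - <<'E'
from h import *
q=np.array([0.786,-0.617,0.024,-0.04]);q/=np.linalg.norm(q)
T=(np.array([472.5,-127,141.5]),0,R.from_quat(q).as_matrix(),0)
c=viewer.camera("wrist")
cv2.imwrite("pics/w12.png",c["frame"][:,:,::-1])
W=lambda x,y,z:wray(c,190+(x+.5)/3.3-.5,(y+.5)/3.3-.5,z,T)[:2]
L=W(211,268,30);Rr=W(783,278,30);cap=W(507,203,47)
dr=L-Rr;n=np.array([dr[1],-dr[0]])/np.linalg.norm(dr);m=(L+Rr)/2;s=m+12.6*n
print(cap,np.hypot(*dr),np.degrees(np.arctan2(n[1],n[0])),"seat",s,"err",(cap-s)@n,(cap-s)@[-n[1],n[0]], W(678,205,47)-W(337,205,47))
E
```

```text
[ 491.09510247 -241.96403067] 109.46013720224424 -76.92732412725093 seat [ 494.19467044 -245.50672417] err -4.151962217886624 -2.217928907725489 [-58.0934193 -14.6567568]
```

```bash
python3 - <<'E'
from h import *
T=pose();c=viewer.camera("wrist");T2=pose();print(T[0],T2[0])
crop(c,190,0,240,180,3.3,"pics/w13c.png")
np.save("T13.npy",np.c_[T[2],T[0]])
E
```

```text
[ 468.36976126 -127.2874557   134.30265609] [ 468.21705252 -127.43727676  133.73747143]
```

View pics/w13c.png

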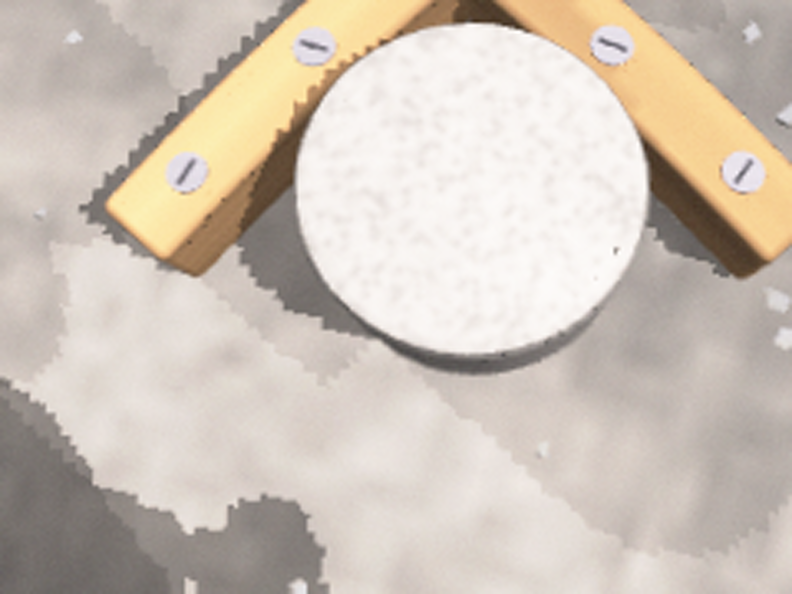

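```bash
python3 - <<'E'
from h import *
A=np.load("T13.npy");T=(A[:,3],0,A[:,:3],0)
c=viewer.camera("wrist");print(pose()[0])
W=lambda x,y,z:wray(c,190+(x+.5)/3.3-.5,(y+.5)/3.3-.5,z,T)[:2]
L=W(170,258,30);Rr=W(771,263,30);cap=W(472,190,47)
dr=L-Rr;n=np.array([dr[1],-dr[0]])/np.linalg.norm(dr);m=(L+Rr)/2;s=m+12.6*n
print(cap,np.hypot(*dr),np.degrees(np.arctan2(n[1],n[0])),"seat",s,"err",(cap-s)@n,(cap-s)@[-n[1],n[0]], np.linalg.norm(W(648,190,47)-W(296,190,47)))
# face distances: lines through L,R along axis +-45
a=np.arctan2(n[1],n[0])
for P,sg in((L,-1),(Rr,1)):
    u=np.array([np.cos(a+sg*np.pi/4),np.sin(a+sg*np.pi/4)]);v=cap-P;print("dist",abs(u[0]*v[1]-u[1]*v[0]))
E
```

```text
[ 468.25964477 -127.51536644  133.50584775]
[ 490.9873109  -241.43272704] 111.5110264033367 -76.95006186170777 seat [ 493.06815021 -245.83213884] err -4.755644931859919 -1.0337106601284358 59.743091127369944
dist 34.60924862828048
dist 33.14736099315722
```

```bash
python3 - <<'E'
from h import *
plan(479,-190,27,-77,6,.5)
E
```

```text
[ 468.3 -127.5  133.5] -76.54 tilt [-0.018 -0.078 -0.997] w 43.0 t 13.08 F [-0.2  0.  -0.9]
[0.5, 0.0109, 0.002, 0.0175, np.float64(0.02)]
[0.5, 0.0109, 0.002, 0.0175, np.float64(0.02)]
[0.5, 0.0109, 0.002, 0.0175, np.float64(0.02)]
[0.5, 0.0109, 0.002, 0.0175, np.float64(0.02)]
[0.5, 0.0109, 0.002, 0.0175, np.float64(0.02)]
[0.5, 0.0109, 0.002, 0.0175, np.float64(0.02)]
```

{"api": "move_arm", "payload": {
  "targets": [
    [[0.5,0.006,0.002,0.018,0],[0.5,0.008,0.002,0.018,0],[0.5,0.01,0.002,0.018,0],[0.5,0.011,0.002,0.018,0],[0.5,0.011,0.002,0.018,0],[0.5,0.011,0.002,0.015,0],[0.5,0,0,0,0]]
  ]
}}

```text
clock: 13.67
tool_pos: [477.1, -185.2, 16.9]
tcp_rot: [0.784, -0.619, 0.014, -0.033]
force: [0.0, 0.3, 7.0]
gripper_width: 42.9
```

```bash
python3 - <<'E'
from h import *
n=np.array([.226,-.974]);e=np.array([491.5,-243])-47*n
plan(e[0],e[1],26,-77,2,.5)
E
```

```text
[ 477.1 -185.2   16.9] -76.56 tilt [-0.019 -0.07  -0.997] w 42.9 t 13.67 F [0.  0.3 7. ]
[0.5, 0.0062, -0.0008, -0.0046, np.float64(0.04)]
[0.5, 0.0062, -0.0008, -0.0046, np.float64(0.04)]
```

{"api": "move_arm", "payload": {
  "targets": [
    [[0.5,0,0,-0.008,0],[0.5,0.006,-0.001,-0.002,0],[0.5,0.007,-0.001,0,0],[0.5,0.006,0,0,0],[0.5,0.005,0,0,0],[0.5,0.004,0,0,0]]
  ]
}}

```text
clock: 14.17
tool_pos: [485.7, -213.3, 24.1]
tcp_rot: [0.784, -0.619, 0.012, -0.033]
force: [3.1, 32.0, 8.8]
gripper_width: 43.1
```

```bash
python3 - <<'E'
from h import *
n=np.array([.226,-.974]);e=np.array([491.5,-243])-36*n
plan(e[0],e[1],26,-77,1,.5)
c=viewer.camera("wrist");cv2.imwrite("pics/w14.png",c["frame"][:,:,::-1])
E
```

```text
[ 485.7 -213.3   24.1] -76.56 tilt [-0.021 -0.066 -0.998] w 43.1 t 14.17 F [ 3.1 32.   8.8]
[0.5, -0.0058, 0.0009, -0.0018, np.float64(0.09)]
```

View pics/w14.png

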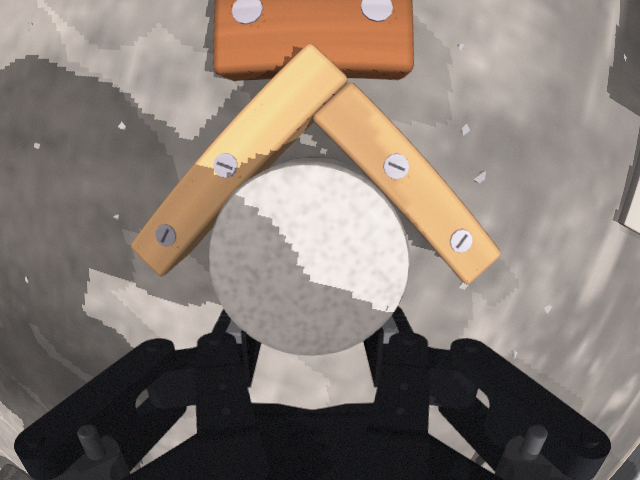

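{"api": "move_arm", "payload": {
  "targets": [
    [[0.5,-0.005,0,0,0],[0.5,-0.01,0,0,0],[0.5,-0.016,0,-0.004,0],[0.5,-0.022,0,-0.01,0],[0.3,-0.025,0,-0.025,0],[0.3,-0.025,0,-0.03,0],[0.3,-0.025,0,-0.03,0],[0.3,-0.025,0,-0.02,0],[0.3,-0.02,0,0,0],[0.3,-0.01,0,0,0],[0.3,0,0,0,0]]
  ]
}}

```text
clock: 15.13
tool_pos: [432.0, -32.0, 152.4]
tcp_rot: [0.783, -0.621, 0.011, -0.034]
force: [-0.7, 0.1, 0.2]
gripper_width: 59.6
```

```bash
python3 - <<'E'
from h import *
plan(546,290,120,-90,14,.3)
T=pose();c=viewer.camera("wrist");print(pose()[0]);cv2.imwrite("pics/w15.png",c["frame"][:,:,::-1]);print(r.tcp_to_tips)
crop(c,190,0,240,180,3.3,"pics/w15c.png")
t=viewer.camera("top");crop(t,380,190,80,60,9,"pics/t15.png")
E
```

```text
[432.  -32.  152.4] -76.78 tilt [-0.024 -0.067 -0.997] w 59.6 t 15.13 F [-0.7  0.1  0.2]
[0.3, -0.0205, -0.013, 0.0037, np.float64(0.19)]
[0.3, -0.0207, -0.0126, 0.0037, np.float64(0.19)]
[0.3, -0.0209, -0.0123, 0.0037, np.float64(0.19)]
[0.3, -0.0211, -0.0119, 0.0037, np.float64(0.19)]
[0.3, -0.0213, -0.0116, 0.0037, np.float64(0.19)]
[0.3, -0.0215, -0.0112, 0.0037, np.float64(0.19)]
[0.3, -0.0217, -0.0109, 0.0037, np.float64(0.19)]
[0.3, -0.0218, -0.0105, 0.0037, np.float64(0.19)]
[0.3, -0.022, -0.0102, 0.0037, np.float64(0.19)]
[0.3, -0.0222, -0.0098, 0.0037, np.float64(0.19)]
[0.3, -0.0223, -0.0094, 0.0037, np.float64(0.19)]
[0.3, -0.0225, -0.0091, 0.0037, np.float64(0.19)]
[0.3, -0.0226, -0.0087, 0.0037, np.float64(0.19)]
[0.3, -0.0228, -0.0083, 0.0037, np.float64(0.19)]
[431.95256606 -32.63643989 152.06352189]
17.0
```

View pics/w15c.png

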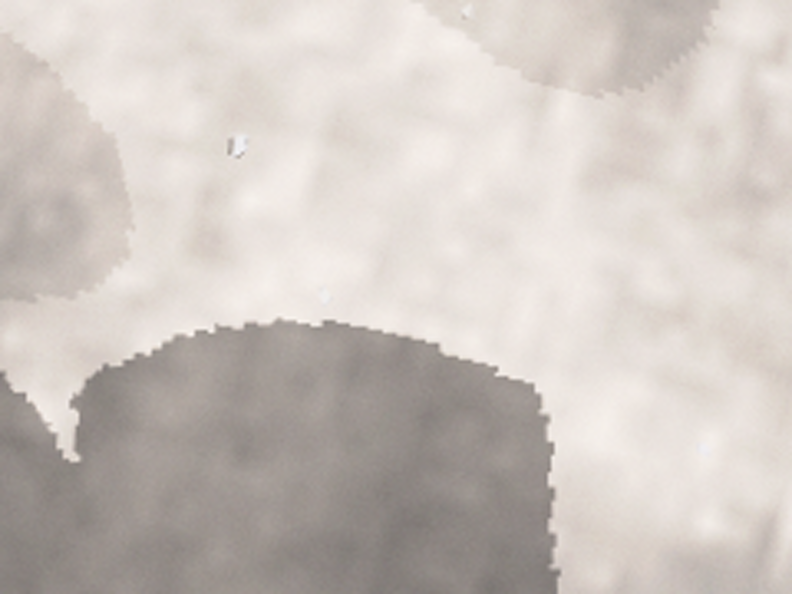

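View pics/t15.png

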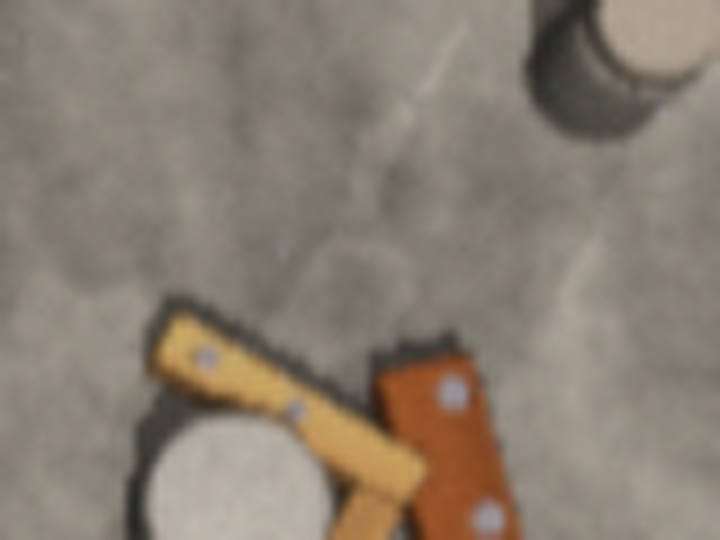

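{"api": "move_arm", "payload": {
  "targets": [
    [[0.3,-0.02,-0.013,0.003,0.22],[0.3,-0.024,-0.015,0.003,0.22],[0.3,-0.025,-0.014,0.003,0.22],[0.3,-0.025,-0.014,0.003,0.22],[0.3,-0.025,-0.014,0.003,0.22],[0.3,-0.025,-0.013,0.003,0.22],[0.3,-0.025,-0.013,0.003,0.22],[0.3,-0.025,-0.012,0.003,0.22],[0.3,-0.026,-0.012,0.003,0.22],[0.3,-0.026,-0.011,0.003,0.22],[0.3,-0.026,-0.011,0.003,0.22],[0.3,-0.026,-0.01,0.003,0.22]]
  ]
}}

```text
clock: 16.23
tool_pos: [556.5, 276.9, 120.0]
tcp_rot: [-0.693, 0.721, -0.005, 0.022]
force: [0.8, 0.1, 0.5]
gripper_width: 59.5
```

```bash
python3 - <<'E'
from h import *
plan(546,295,120,-90,1,.3)
T=pose();c=viewer.camera("wrist");print(pose()[0]);cv2.imwrite("pics/w16.png",c["frame"][:,:,::-1])
np.save("T16.npy",np.c_[T[2],T[0]])
t=viewer.camera("top");crop(t,360,190,100,75,8,"pics/t16.png")
E
```

```text
[556.5 276.9 120. ] -92.21 tilt [-0.024 -0.038 -0.999] w 59.5 t 16.23 F [0.8 0.1 0.5]
[0.3, -0.0177, 0.0112, 0.0, np.float64(-0.44)]
[559.05893865 281.28119948 119.39978472]
```

View pics/w16.png

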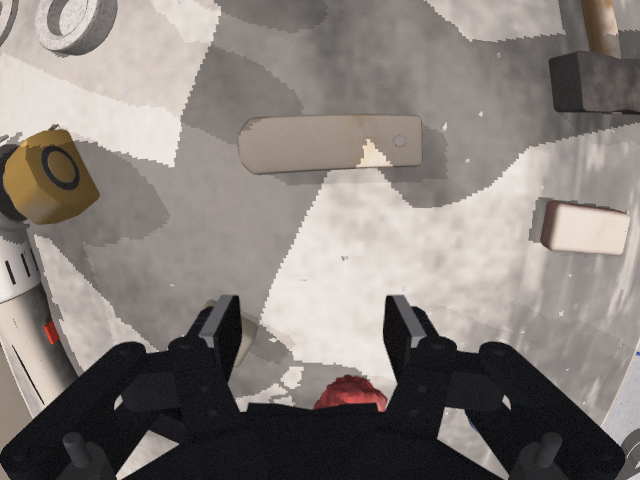

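View pics/t16.png

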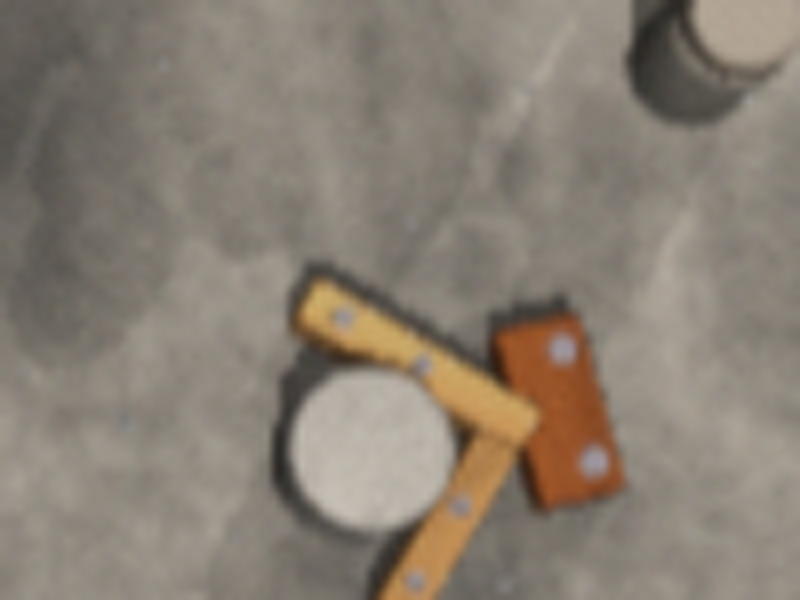

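```bash
python3 - <<'E'
from h import *
t=viewer.camera("top");q=ray(t,*tc(371,450,360,190,8),47);print("cap",q)
T=pose();c=viewer.camera("wrist");print(T[0],pose()[0]);crop(c,210,60,240,180,3.3,"pics/w17.png")
np.save("T17.npy",np.c_[T[2],T[0]])
E
```

```text
cap [ 494.82738697 -245.1242428    47.        ]
[556.33568644 277.15859613 119.37623649] [555.70704665 276.10144678 119.73446243]
```

View pics/w17.png

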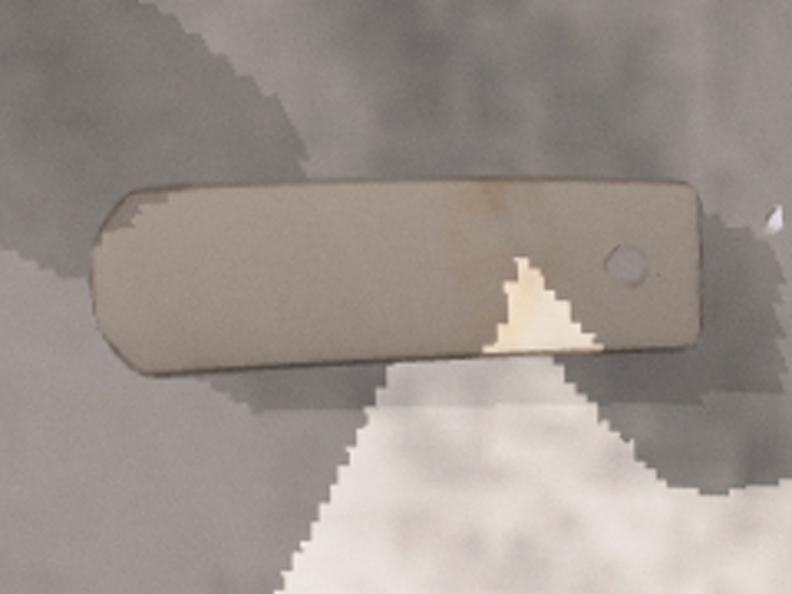

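```bash
python3 - <<'E'
from h import *
A=np.load("T17.npy");T=(A[:,3],0,A[:,:3],0);c=viewer.camera("wrist");print(pose()[0])
W=lambda x,y,z=23:wray(c,210+(x+.5)/3.3-.5,60+(y+.5)/3.3-.5,z,T)[:2]
a,b,e,f=W(150,376),W(695,348),W(140,188),W(695,183);g,h=W(91,283),W(702,265)
print(a,b,e,f,g,h)
print(np.linalg.norm(g-h),(g+h)/2,(a+b+e+f)/4)
for u,v in((a,b),(e,f),(g,h)): d=v-u;print(np.degrees(np.arctan2(d[1],d[0])))
E
```

```text
[555.47141972 275.57353388 120.22304356]
[592.37376179 227.74892036] [493.13629531 225.04564448] [592.25834826 193.38839374] [492.97840876 194.89703746] [602.26158646 210.0362484 ] [491.83722844 209.83828855]
110.42453546172605 [547.04940745 209.93726848] [542.68670353 210.26999901]
-178.4396215377103
179.12940856401605
-179.89728487671456
```

```bash
python3 - <<'E'
from h import *
plan(547,260,25,-90,6,.3)
E
```

```text
[555.5 275.6 120.2] -92.13 tilt [-0.024 -0.038 -0.999] w 59.7 t 16.48 F [-0.3  0.1  0.3]
[0.3, 0.003, 0.0019, 0.0157, np.float64(-0.07)]
[0.3, 0.003, 0.0019, 0.0157, np.float64(-0.07)]
[0.3, 0.003, 0.0019, 0.0157, np.float64(-0.07)]
[0.3, 0.003, 0.002, 0.0157, np.float64(-0.07)]
[0.3, 0.003, 0.002, 0.0157, np.float64(-0.07)]
[0.3, 0.003, 0.002, 0.0157, np.float64(-0.07)]
```

{"api": "move_arm", "payload": {
  "targets": [
    [[0.3,0.002,0.002,0.015,-0.07],[0.3,0.002,0.002,0.016,-0.07],[0.3,0.003,0.002,0.016,-0.07],[0.3,0.003,0.002,0.016,-0.07],[0.3,0.002,0.002,0.014,-0.07],[0.3,0.001,0.001,0.008,-0.07],[0.3,0,0,0.002,0]]
  ]
}}

```text
clock: 17.07
tool_pos: [547.4, 254.1, 31.6]
tcp_rot: [-0.704, 0.71, -0.006, 0.022]
force: [0.2, 0.3, -0.1]
gripper_width: 60.0
```

```bash
python3 - <<'E'
from h import *
plan(547,250,23,-90,1,.3)
c=viewer.camera("wrist");cv2.imwrite("pics/w18.png",c["frame"][:,:,::-1]);print(pose()[0])
s=viewer.camera("side");crop(s,230,230,200,150,4,"pics/s18.png")
E
```

```text
[547.4 254.1  31.6] -90.49 tilt [-0.023 -0.039 -0.999] w 60.0 t 17.07 F [ 0.2  0.3 -0.1]
[0.3, 0.0043, 0.0007, 0.0085, np.float64(-0.1)]
[547.45294668 254.16132496  31.80539567]
```

View pics/w18.png

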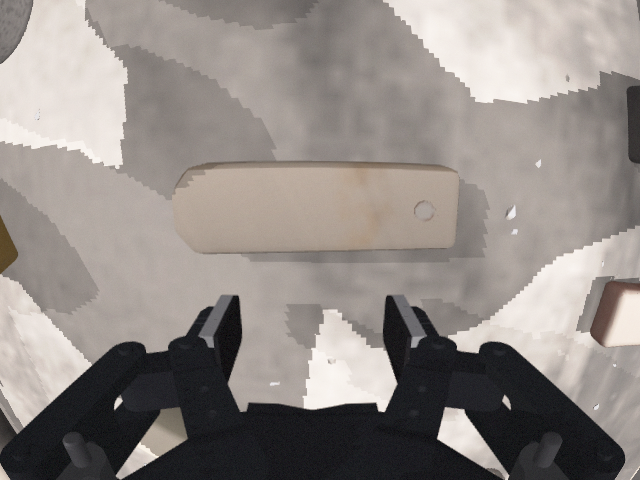

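View pics/s18.png

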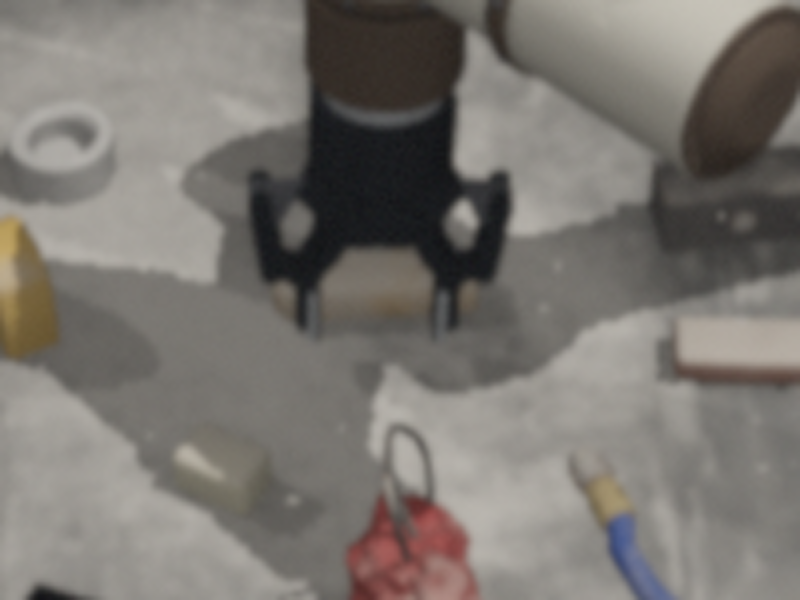

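{"api": "move_arm", "payload": {
  "targets": [
    [[0.3,0,0.001,0.008,-0.1],[0.3,0.006,0,0,0],[0.3,0.008,0,0,0],[0.3,0.01,0,0,0],[0.3,0.012,0,0,0.3],[0.3,0.012,0,0,0.4],[0.3,0.012,0,0,0.4]]
  ]
}}

```text
clock: 17.75
tool_pos: [550.1, 194.5, 26.9]
tcp_rot: [-0.671, 0.741, -0.006, 0.03]
force: [0.1, 1.2, 0.1]
gripper_width: 59.5
```

```bash
python3 - <<'E'
from h import *
plan(476.8,-168.8,23,-77,1,.3)
c=viewer.camera("wrist");cv2.imwrite("pics/w19.png",c["frame"][:,:,::-1])
E
```

```text
[550.1 194.5  26.9] -95.62 tilt [-0.036 -0.048 -0.998] w 59.5 t 17.75 F [0.1 1.2 0.1]
[0.3, 0.3686, 0.0369, -0.0113, np.float64(-3.72)]
```

View pics/w19.png

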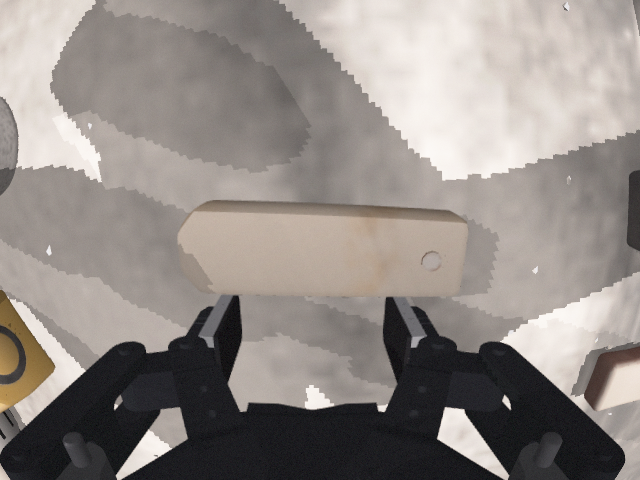

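{"api": "move_arm", "payload": {
  "targets": [
    [[0.3,0.01,0.001,0.002,0.45],[0.3,0.012,0.001,0.001,0.45],[0.3,0.012,0.001,0,0.45],[0.3,0.012,0.001,0,0.45],[0.3,0.012,0.001,0,0.45],[0.3,0.012,0.001,0,0.45],[0.3,0.012,0.001,0,0.45],[0.3,0.012,0.001,0,0.2],[0.3,0.01,0.001,0,0]]
  ]
}}

```text
clock: 18.55
tool_pos: [520.2, 90.7, 24.1]
tcp_rot: [-0.544, 0.838, -0.002, 0.042]
force: [1.1, 3.3, 3.0]
gripper_width: 59.6
```

```bash
python3 - <<'E'
from h import *
plan(476.8,-168.8,23,-77,1,.3)
c=viewer.camera("wrist");cv2.imwrite("pics/w20.png",c["frame"][:,:,::-1])
E
```

```text
[520.2  90.7  24.1] -113.99 tilt [-0.069 -0.05  -0.996] w 59.6 t 18.55 F [1.1 3.3 3. ]
[0.3, 0.2542, -0.0666, -0.013, np.float64(-7.4)]
```

View pics/w20.png

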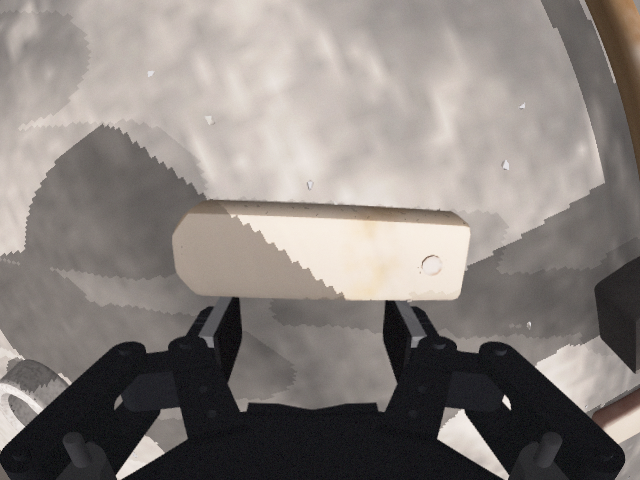

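{"api": "move_arm", "payload": {
  "targets": [
    [[0.3,0.01,0.002,-0.002,0],[0.3,0.012,0.002,-0.001,0],[0.3,0.012,0.002,-0.001,0],[0.3,0.012,0.002,-0.001,-0.1],[0.3,0.012,0.002,-0.001,-0.3],[0.3,0.012,0.001,-0.001,-0.5],[0.3,0.012,0,-0.001,-0.5],[0.3,0.01,0,-0.001,-0.5]]
  ]
}}

```text
clock: 19.27
tool_pos: [460.4, -1.4, 23.5]
tcp_rot: [-0.614, 0.789, -0.003, 0.033]
force: [0.3, 0.8, -0.0]
gripper_width: 59.7
```

```bash
python3 - <<'E'
from h import *
plan(476.8,-168.8,23,-77,1,.3)
c=viewer.camera("wrist");cv2.imwrite("pics/w21.png",c["frame"][:,:,::-1])
E
```

```text
[460.4  -1.4  23.5] -104.2 tilt [-0.048 -0.045 -0.998] w 59.7 t 19.27 F [ 0.3  0.8 -0. ]
[0.3, 0.1581, -0.0572, -0.0045, np.float64(-5.44)]
```

View pics/w21.png

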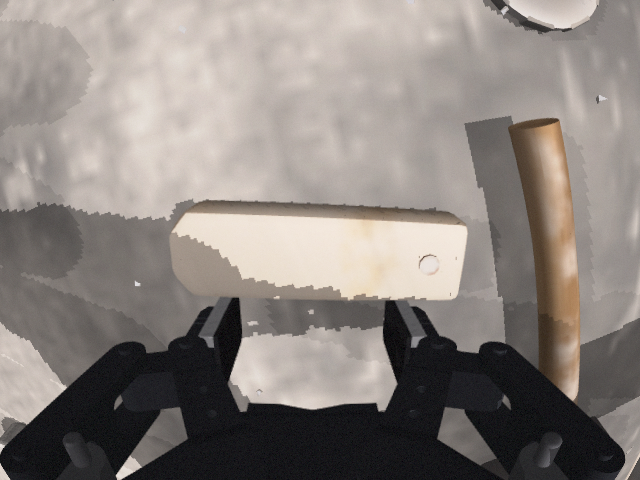

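{"api": "move_arm", "payload": {
  "targets": [
    [[0.3,0.01,0,-0.001,-0.6],[0.3,0.012,0,-0.001,-0.6],[0.3,0.012,0,-0.001,-0.6],[0.3,0.012,0,-0.001,-0.6],[0.3,0.012,0,-0.001,-0.6],[0.3,0.012,0,-0.001,-0.6],[0.3,0.01,0,-0.001,-0.6]]
  ]
}}

```text
clock: 19.9
tool_pos: [440.6, -87.5, 24.6]
tcp_rot: [0.75, -0.661, 0.003, -0.024]
force: [-0.6, 0.5, -0.6]
gripper_width: 59.7
```

```bash
python3 - <<'E'
from h import *
plan(476.8,-168.8,23,-77,1,.3)
c=viewer.camera("wrist");cv2.imwrite("pics/w22.png",c["frame"][:,:,::-1])
E
```

```text
[440.6 -87.5  24.6] -82.73 tilt [-0.028 -0.04  -0.999] w 59.7 t 19.9 F [-0.6  0.5 -0.6]
[0.3, 0.0852, -0.0256, 0.0003, np.float64(-1.15)]
```

View pics/w22.png

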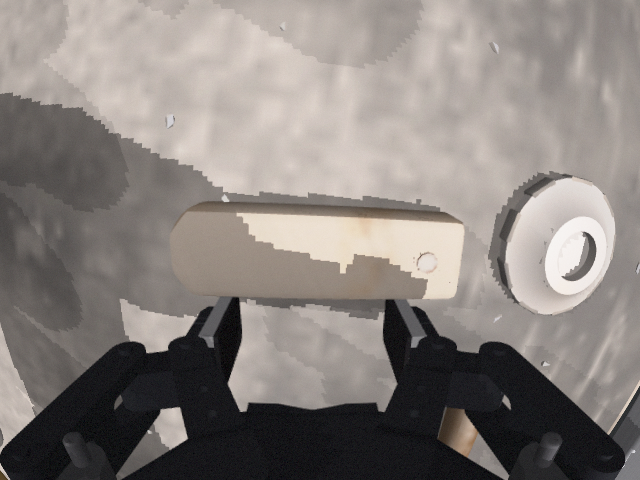

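{"api": "move_arm", "payload": {
  "targets": [
    [[0.3,0.008,-0.003,-0.001,-0.5],[0.3,0.01,-0.005,-0.001,-0.5],[0.3,0.01,-0.005,-0.001,-0.5],[0.3,0.009,-0.004,-0.001,-0.4]]
  ]
}}

```text
clock: 20.28
tool_pos: [456.5, -122.8, 26.1]
tcp_rot: [0.801, -0.598, -0.001, -0.02]
force: [-0.2, 1.4, 0.1]
gripper_width: 59.7
```

```bash
python3 - <<'E'
from h import *
plan(476.8,-168.8,23,-77,1,.3)
c=viewer.camera("wrist");cv2.imwrite("pics/w23.png",c["frame"][:,:,::-1]);print(pose()[0])
E
```

```text
[ 456.5 -122.8   26.1] -73.41 tilt [-0.025 -0.03  -0.999] w 59.7 t 20.28 F [-0.2  1.4  0.1]
[0.3, 0.0499, -0.0062, 0.0021, np.float64(0.72)]
[ 458.09844517 -123.59559073   26.37103855]
```

View pics/w23.png

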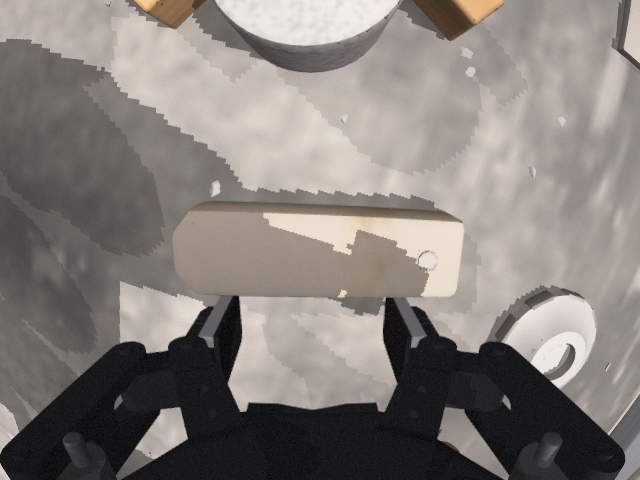

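{"api": "move_arm", "payload": {
  "targets": [
    [[0.3,0.007,-0.001,0,0.15],[0.3,0.009,-0.001,0,0.2],[0.3,0.009,-0.001,0,0.2],[0.3,0.007,-0.001,0,0.15],[0.3,0.003,0,0,0]]
  ]
}}

```text
clock: 20.75
tool_pos: [469.1, -157.3, 25.0]
tcp_rot: [0.779, -0.626, -0.003, -0.019]
force: [-0.4, 2.4, 2.6]
gripper_width: 59.7
```

```bash
python3 - <<'E'
from h import *
plan(476.8,-168.8,23,-77,1,.3)
c=viewer.camera("wrist");cv2.imwrite("pics/w24.png",c["frame"][:,:,::-1]);print(pose()[0])
t=viewer.camera("top");crop(t,360,190,100,75,8,"pics/t24.png")
E
```

```text
[ 469.1 -157.3   25. ] -77.58 tilt [-0.029 -0.025 -0.999] w 59.7 t 20.75 F [-0.4  2.4  2.6]
[0.3, 0.013, -0.005, 0.0017, np.float64(-0.12)]
[ 469.15063595 -157.54238413   24.91832763]
```

View pics/w24.png

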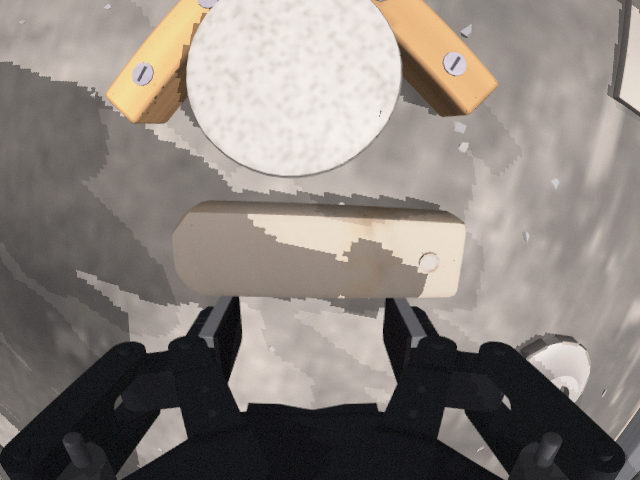

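{"api": "move_arm", "payload": {
  "targets": [
    [[0.3,0.003,-0.0025,0,0],[0.3,0.003,-0.0025,0,0],[0.3,0.003,-0.002,0,0]]
  ]
}}

```text
clock: 21.1
tool_pos: [475.7, -164.7, 24.1]
tcp_rot: [0.779, -0.627, -0.005, -0.018]
force: [-1.4, 1.4, 1.3]
gripper_width: 59.5
```

```bash
python3 - <<'E'
from h import *
plan(476.8,-168.8,23,-77,1,.3)
c=viewer.camera("wrist");cv2.imwrite("pics/w25.png",c["frame"][:,:,::-1]);print(pose()[0])
E
```

```text
[ 475.7 -164.7   24.1] -77.6 tilt [-0.03  -0.021 -0.999] w 59.5 t 21.1 F [-1.4  1.4  1.3]
[0.3, 0.0043, -0.0002, 0.001, np.float64(-0.12)]
[ 476.54177575 -165.08705944   24.14811662]
```

View pics/w25.png

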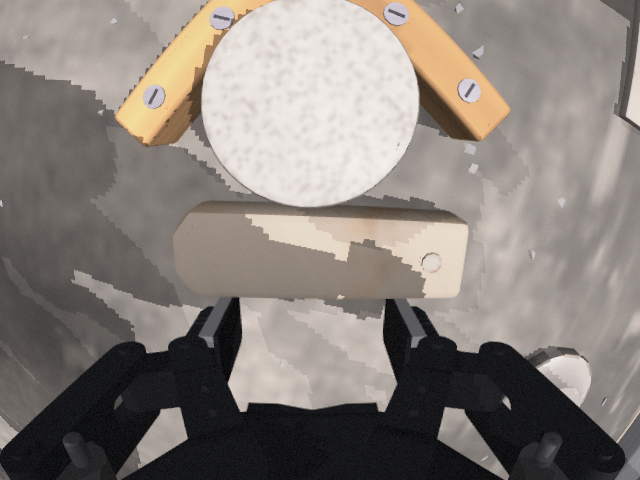

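{"api": "move_arm", "payload": {
  "targets": [
    [[0.3,0.003,-0.0025,0,0],[0.3,0.003,-0.0025,0,0.05],[0.3,0.003,-0.001,0,0]]
  ]
}}

```text
clock: 21.4
tool_pos: [482.4, -170.6, 23.7]
tcp_rot: [0.777, -0.629, -0.008, -0.017]
force: [-7.7, 28.6, 15.2]
gripper_width: 59.5
```

```bash
python3 - <<'E'
from h import *
plan(476.8,-168.8,23,-77,1,.3)
c=viewer.camera("wrist");cv2.imwrite("pics/w26.png",c["frame"][:,:,::-1]);print(pose()[0])
E
```

```text
[ 482.4 -170.6   23.7] -77.99 tilt [-0.035 -0.017 -0.999] w 59.5 t 21.4 F [-7.7 28.6 15.2]
[0.3, -0.0029, 0.0051, 0.0007, np.float64(-0.2)]
[ 482.42496848 -170.40063367   23.70148621]
```

View pics/w26.png

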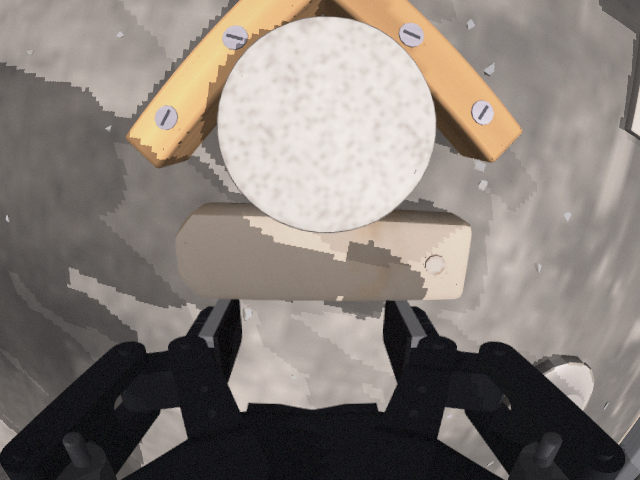

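{"api": "move_arm", "payload": {
  "targets": [
    [[0.3,-0.004,0,0,0],[0.3,-0.008,0,0,0],[0.3,-0.012,0,0,0],[0.3,-0.016,0,-0.005,0],[0.3,-0.016,0,-0.02,0],[0.3,-0.01,0,-0.03,0],[0.3,0,0,-0.03,0],[0.3,0,0,-0.02,0],[0.3,0,0,0,0],[0.3,0,0,0,0]]
  ]
}}

```text
clock: 22.28
tool_pos: [469.0, -102.9, 135.1]
tcp_rot: [0.778, -0.628, -0.006, -0.018]
force: [-0.1, -0.8, -1.5]
gripper_width: 59.8
```

```bash
python3 - <<'E'
from h import *
T=pose();c=viewer.camera("wrist");cv2.imwrite("pics/w27.png",c["frame"][:,:,::-1]);print(T[0],T[1],pose()[0])
np.save("T27.npy",np.c_[T[2],T[0]]);crop(c,190,0,240,180,3.3,"pics/w27c.png")
E
```

```text
[ 469.02214961 -102.87093968  135.08422756] -77.77589825570692 [ 469.25536221 -103.01122727  135.07365924]
```

View pics/w27c.png

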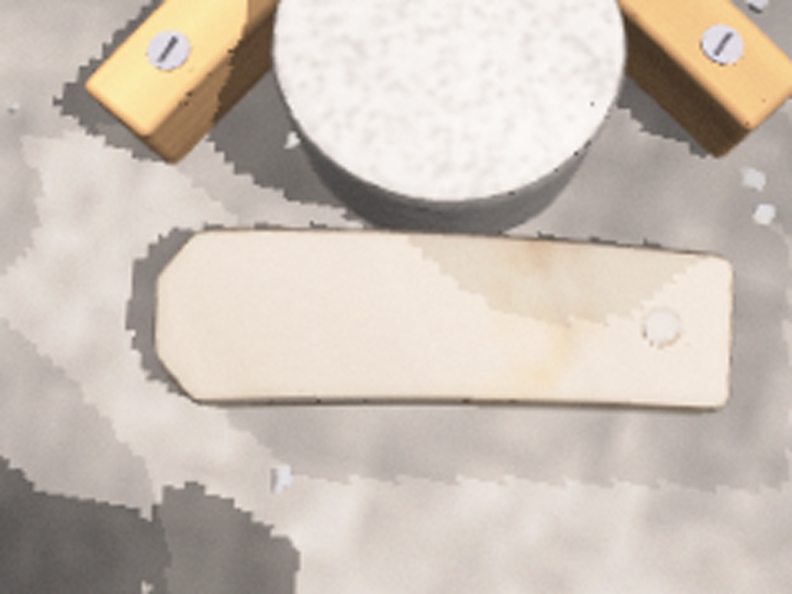

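```bash
python3 - <<'E'
from h import *
A=np.load("T27.npy");T=(A[:,3],0,A[:,:3],0);c=viewer.camera("wrist")
W=lambda x,y,z=23:wray(c,190+(x+.5)/3.3-.5,(y+.5)/3.3-.5,z,T)[:2]
g=lambda d:np.degrees(np.arctan2(d[1],d[0]))
a,b,e,f=W(205,232),W(720,255),W(198,402),W(718,408);l,rr=W(157,320),W(732,330)
L,Q=W(150,137,30),W(748,132,30);Lb,Qb=W(172,162,0),W(715,156,0)
print("edge normals",g(a-b)-90,g(e-f)-90,g(l-rr)-90,"len",np.linalg.norm(l-rr))
print("mouth",g(L-Q)-90,np.linalg.norm(L-Q),g(Lb-Qb)-90,np.linalg.norm(Lb-Qb))
cen=((a+b)/2+(e+f)/2)/2;cl=(l+rr)/2
print("block c",cen,cl,"mouth mid",(L+Q)/2,(Lb+Qb)/2,"cap",W(450,25,47))
an=np.radians(-76.8);n=np.array([np.cos(an),np.sin(an)]);lat=np.array([-n[1],n[0]])
s=(L+Q)/2+12.6*n
print("seat",s,"block rel seat along,lat",(cl-s)@n,(cl-s)@lat,(cen-s)@n)
t=viewer.camera("top");crop(t,360,190,100,75,8,"pics/t28.png")
E
```

```text
edge normals -79.87508468828207 -78.00505068152418 -78.49268165914802 len 109.6937192068134
mouth -76.83834782128984 111.01974549532424 -76.78071502822716 113.53582672208789
block c [ 480.85686727 -197.39452349] [ 483.86347595 -196.81218804] mouth mid [ 490.79185562 -232.8818973 ] [ 491.87809452 -234.36930902] cap [ 493.93125704 -246.27072364]
seat [ 493.66907658 -245.14899148] block rel seat along,lat -49.29880949405621 1.4912252104571573 -49.4184216980839
```

View pics/w27.png

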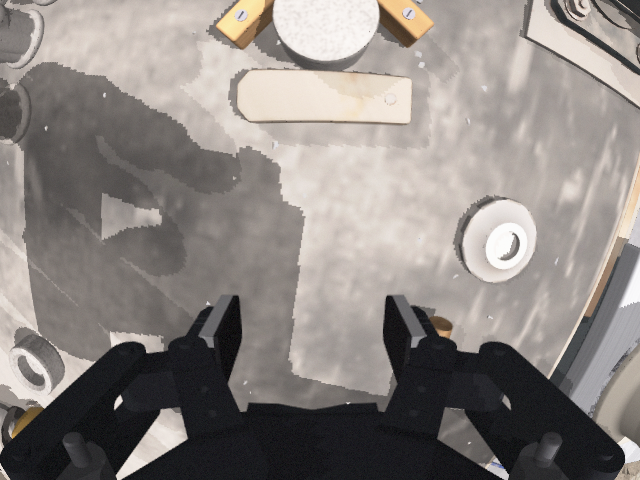

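View pics/t28.png

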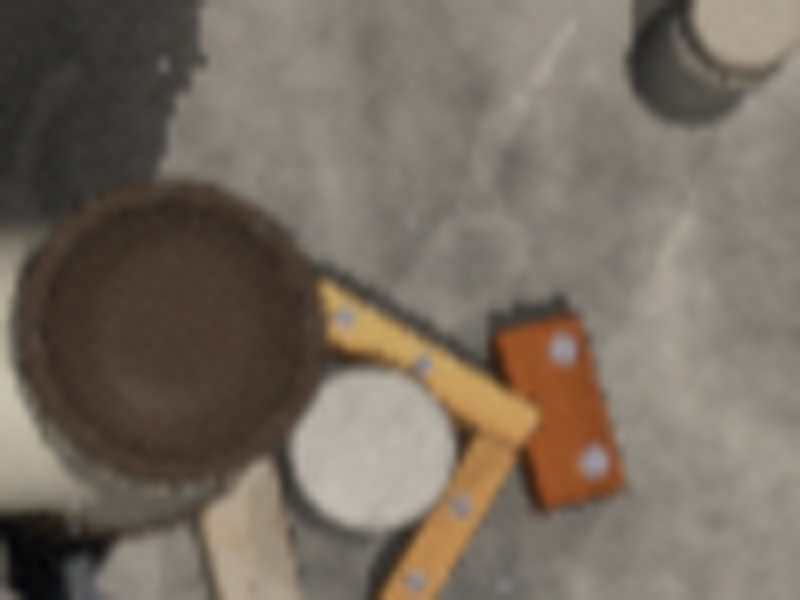

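{"api": "move_arm", "payload": {
  "targets": [
    [[0.3,-0.015,0,-0.02,0],[0.3,-0.025,0,-0.02,0],[0.3,-0.025,0,-0.02,0],[0.3,-0.025,0,-0.01,0],[0.3,-0.025,0,0,0],[0.3,-0.025,0,0,0],[0.3,-0.02,0,0,0],[0.3,-0.01,0,0,0],[0.3,0,0,0,0]]
  ]
}}

```text
clock: 23.18
tool_pos: [426.8, 65.4, 199.7]
tcp_rot: [0.775, -0.632, -0.015, -0.006]
force: [0.2, 0.2, -0.5]
gripper_width: 60.0
```

```bash
python3 - <<'E'
from h import *
print(pose()[0],r.get_obs()["clock"])
t=viewer.camera("top");crop(t,360,195,100,75,8,"pics/t29.png")
cv2.imwrite("pics/t29f.png",t["frame"][:,:,::-1])
s=viewer.camera("side");crop(s,290,150,100,75,8,"pics/s29.png")
E
```

```text
[426.75702764  65.35250748 199.71364004] 23.1833
```

View pics/t29.png

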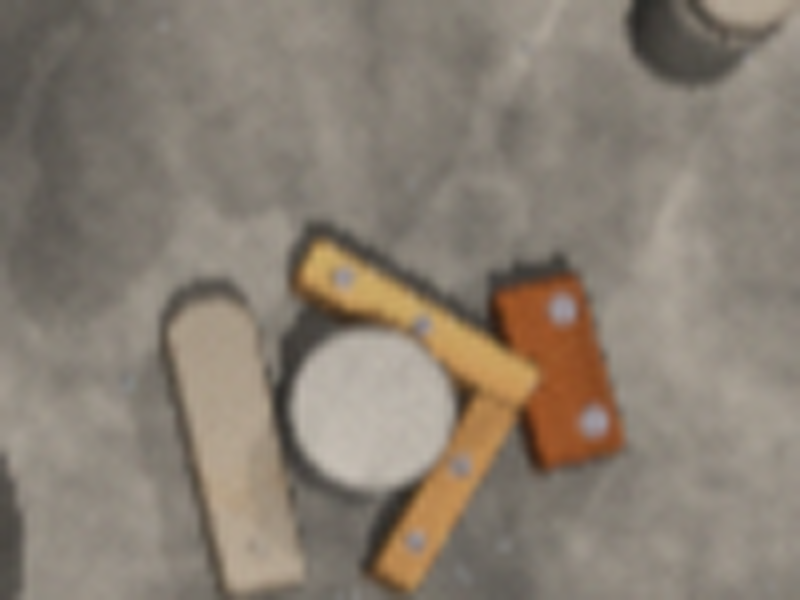

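View pics/t29f.png

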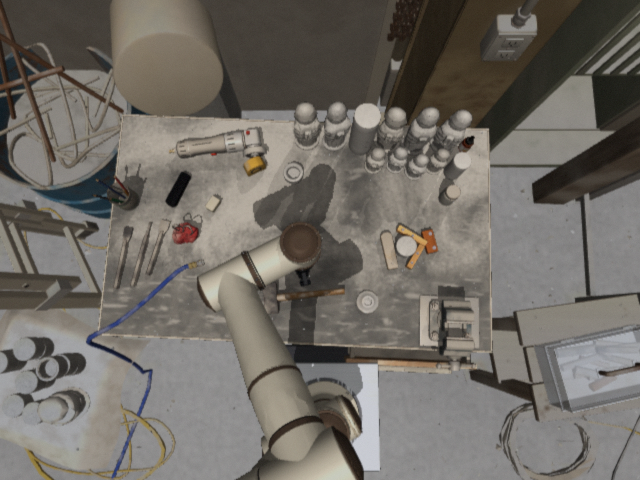

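```bash
python3 - <<'E'
from h import *
t=viewer.camera("top");P=lambda x,y,z:ray(t,*tc(x,y,360,195,8),z)[:2]
g=lambda d:np.degrees(np.arctan2(d[1],d[0]))
cap=P(371,410,47);a,b,e,f=P(250,310,23),P(303,575,23),P(165,335,23),P(222,585,23)
print("cap",cap,"normals",g(a-b)-90,g(e-f)-90)
u,v,w=P(297,290,30),P(455,390,30),P(372,570,30)
u2,v2=P(495,300,30),P(540,465,30);print("V",g(v-u),g(v-w),"backblk",g(u2-v2)-90)
plan(472,-148,60,-76.3,12,.3)
E
```

```text
cap [ 494.82738697 -245.1242428 ] normals -80.23631061491338 -78.50151187322916
V -123.19239309423413 -26.063163692050587 backblk -76.85908611044019
[427.1  63.7 199.9] -78.49 tilt [-0.032  0.009 -0.999] w 59.7 t 23.33 F [ 0.  -0.6  0.2]
[0.3, 0.0184, -0.0003, 0.0111, np.float64(-0.04)]
[0.3, 0.0184, -0.0002, 0.0111, np.float64(-0.04)]
[0.3, 0.0184, -0.0001, 0.0111, np.float64(-0.04)]
[0.3, 0.0184, -0.0001, 0.0111, np.float64(-0.04)]
[0.3, 0.0184, -0.0, 0.0111, np.float64(-0.04)]
[0.3, 0.0184, 0.0, 0.0111, np.float64(-0.04)]
[0.3, 0.0184, 0.0001, 0.0111, np.float64(-0.04)]
[0.3, 0.0184, 0.0002, 0.0111, np.float64(-0.04)]
[0.3, 0.0184, 0.0002, 0.0111, np.float64(-0.04)]
[0.3, 0.0184, 0.0003, 0.0111, np.float64(-0.04)]
[0.3, 0.0184, 0.0003, 0.0111, np.float64(-0.04)]
[0.3, 0.0184, 0.0004, 0.0111, np.float64(-0.04)]
```

{"api": "move_arm", "payload": {
  "targets": [
    [[0.3,0.01,0,0.008,-0.05],[0.3,0.02,0,0.012,-0.05],[0.3,0.02,0,0.012,-0.05],[0.3,0.02,0,0.012,-0.05],[0.3,0.02,0,0.012,-0.05],[0.3,0.02,0,0.012,-0.05],[0.3,0.02,0,0.012,-0.05],[0.3,0.02,0,0.012,-0.05],[0.3,0.02,0,0.012,0],[0.3,0.018,0,0.012,0],[0.3,0.01,0,0.01,0],[0.3,0,0,0,0]]
  ]
}}

```text
clock: 24.33
tool_pos: [468.8, -145.9, 57.1]
tcp_rot: [0.781, -0.624, -0.017, -0.005]
force: [0.1, 0.2, -0.4]
gripper_width: 59.8
```

```bash
python3 - <<'E'
from h import *
plan(473,-152,25,-76.3,4,.3)
E
```

```text
[ 468.8 -145.9   57.1] -77.31 tilt [-0.033  0.014 -0.999] w 59.8 t 24.33 F [ 0.1  0.2 -0.4]
[0.3, 0.002, -0.0008, 0.008, np.float64(-0.05)]
[0.3, 0.002, -0.0008, 0.008, np.float64(-0.05)]
[0.3, 0.002, -0.0008, 0.008, np.float64(-0.05)]
[0.3, 0.002, -0.0008, 0.008, np.float64(-0.05)]
```

{"api": "move_arm", "payload": {
  "targets": [
    [[0.3,0,-0.002,0.01,-0.1],[0.3,0,-0.002,0.01,-0.1],[0.3,0,-0.001,0.008,-0.05],[0.3,0,0,0,0],[0.3,0,0,0,0]]
  ]
}}

```text
clock: 24.75
tool_pos: [472.6, -144.9, 25.8]
tcp_rot: [0.787, -0.616, -0.018, -0.005]
force: [-0.0, 0.4, 0.3]
gripper_width: 59.4
```

```bash
python3 - <<'E'
from h import *
plan(477,-168,24,-76.3,1,.3)
c=viewer.camera("wrist");cv2.imwrite("pics/w30.png",c["frame"][:,:,::-1])
E
```

```text
[ 472.6 -144.9   25.8] -76.1 tilt [-0.034  0.015 -0.999] w 59.4 t 24.75 F [-0.   0.4  0.3]
[0.3, 0.0235, 0.0013, 0.001, np.float64(0.04)]
```

View pics/w30.png

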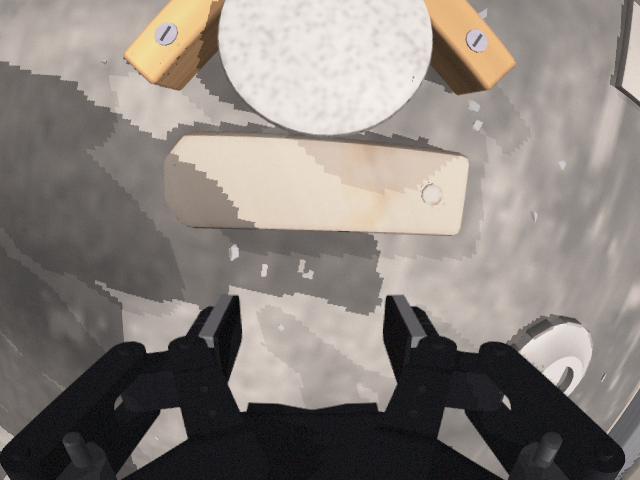

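{"api": "move_arm", "payload": {
  "targets": [
    [[0.3,0.006,0.0005,0,0],[0.3,0.006,0.0005,0,0],[0.3,0.004,0,0,0.03],[0.3,0.002,0,0,0],[0.3,0.0015,0,0,0],[0.3,0.0015,0,0,0]]
  ]
}}

```text
clock: 25.3
tool_pos: [478.7, -166.5, 27.4]
tcp_rot: [0.787, -0.616, -0.016, -0.006]
force: [-0.8, 0.3, 0.6]
gripper_width: 59.5
```

```bash
python3 - <<'E'
from h import *
plan(477,-168,24,-76.3,1,.3)
c=viewer.camera("wrist");cv2.imwrite("pics/w31.png",c["frame"][:,:,::-1])
E
```

```text
[ 478.7 -166.5   27.4] -76.1 tilt [-0.032  0.01  -0.999] w 59.5 t 25.3 F [-0.8  0.3  0.6]
[0.3, 0.0012, 0.0019, 0.0034, np.float64(0.04)]
```

View pics/w31.png

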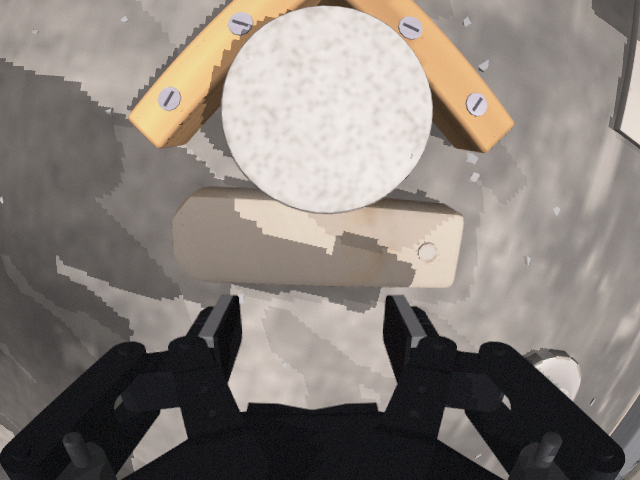

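{"api": "move_arm", "payload": {
  "targets": [
    [[0.3,0.0015,0,0.001,0],[0.3,0.0015,0,0.001,0],[0.3,0.0015,0,0.001,0.02],[0.3,0.0015,0,0,0]]
  ]
}}

```text
clock: 25.68
tool_pos: [478.8, -171.0, 24.3]
tcp_rot: [0.786, -0.618, -0.018, -0.006]
force: [-1.4, 12.8, 4.8]
gripper_width: 59.9
```

```bash
python3 - <<'E'
from h import *
plan(477,-168,24,-76.3,1,.3)
c=viewer.camera("wrist");crop(c,150,90,320,240,2.5,"pics/w32.png")
E
```

```text
[ 478.8 -171.    24.3] -76.35 tilt [-0.035  0.012 -0.999] w 59.9 t 25.68 F [-1.4 12.8  4.8]
[0.3, -0.0034, 0.0011, 0.0004, np.float64(-0.01)]
```

View pics/w32.png

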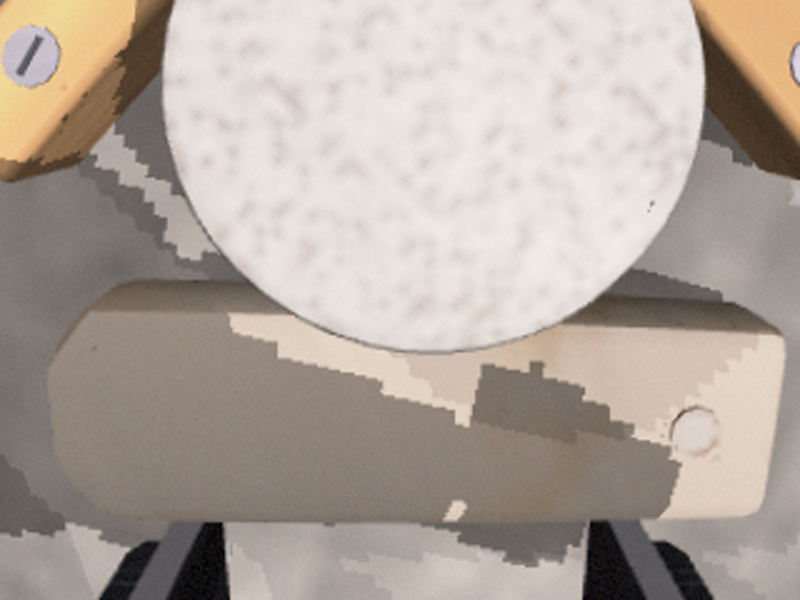

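{"api": "move_arm", "payload": {
  "targets": [
    [[0.3,-0.003,0,0,0],[0.3,-0.006,0,0,0],[0.3,-0.012,0,0,0],[0.3,-0.016,0,-0.005,0],[0.3,-0.02,0,-0.02,0],[0.3,-0.025,0,-0.03,0],[0.3,-0.025,0,-0.03,0],[0.3,-0.025,0,-0.03,0],[0.3,-0.025,0,-0.02,0],[0.3,-0.015,0,0,0],[0.3,0,0,0,0],[0.3,0,0,0,0]]
  ]
}}

```text
clock: 26.73
tool_pos: [436.5, 3.7, 169.6]
tcp_rot: [0.787, -0.617, -0.019, -0.006]
force: [-0.1, -0.2, -0.3]
gripper_width: 59.8
```

```bash
python3 - <<'E'
from h import *
T=pose();c=viewer.camera("wrist");print(T[0],T[1],pose()[0]);cv2.imwrite("pics/w33.png",c["frame"][:,:,::-1]);crop(c,210,0,200,150,4,"pics/w33c.png")
np.save("T33.npy",np.c_[T[2],T[0]])
t=viewer.camera("top");crop(t,360,195,100,75,8,"pics/t33.png")
E
```

```text
[436.48326846   3.72885706 169.56005823] -76.19276709218995 [436.24784384   3.32079519 169.14177951]
```

View pics/w33c.png

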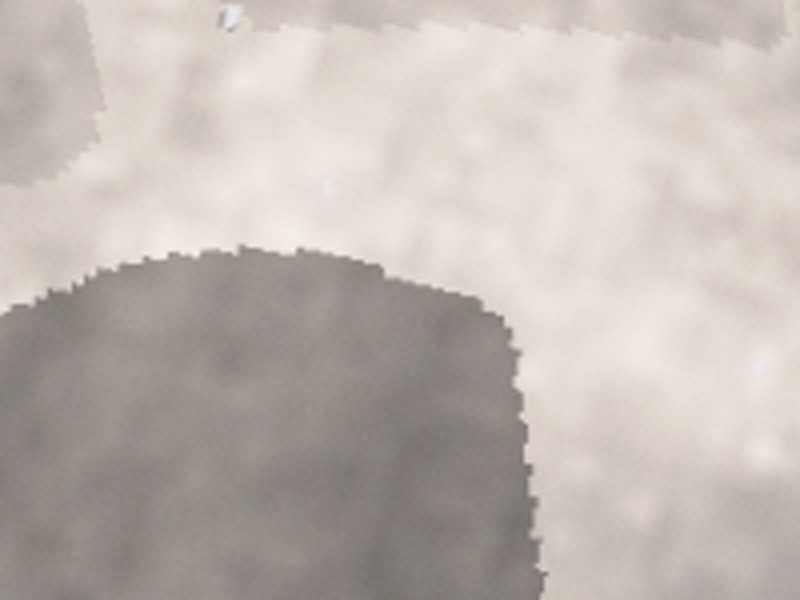

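View pics/t33.png

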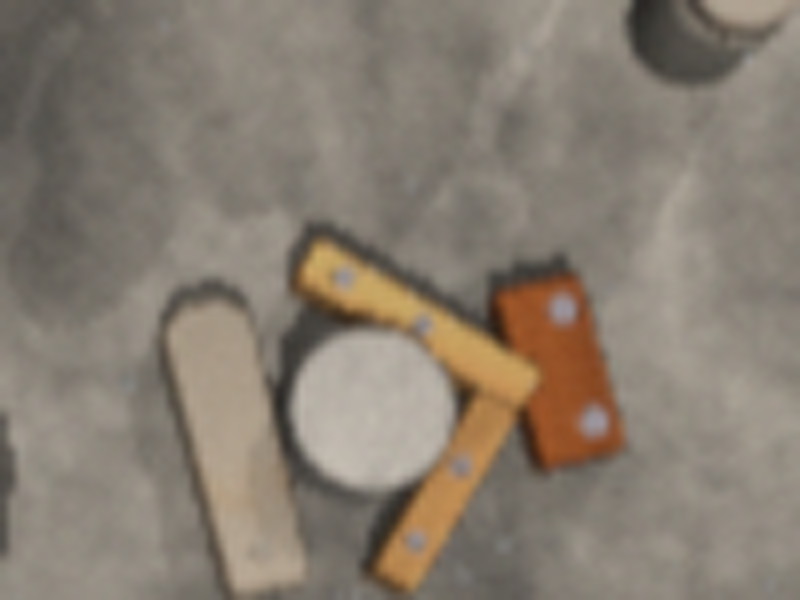

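```bash
python3 - <<'E'
from h import *
t=viewer.camera("top")
im=cv2.resize(t["frame"][195:270,360:460],None,fx=8,fy=8,interpolation=cv2.INTER_CUBIC)[:,:,::-1].copy()
def dr(P,col):
    q=(proj(t,P)-[360,195]+.5)*8-.5
    cv2.polylines(im,[np.int32(np.round(q*16))],True,col,1,cv2.LINE_AA,4)
def box(c,psi,z,hx=18,hy=56.5):
    a=np.radians(psi);n=np.array([np.cos(a),np.sin(a)]);l=np.array([-n[1],n[0]])
    return np.array([[*(np.array(c)+i*hx*n+j*hy*l),z] for i,j in((1,1),(1,-1),(-1,-1),(-1,1))])
dr(box((483.8,-197),-76.8,23),(0,0,255))
dr(box((483.8,-197),-79.8,23),(255,0,0))
th=np.linspace(0,6.28,60);dr(np.c_[494.8+31.5*np.cos(th),-245.1+31.5*np.sin(th),0*th+47],(0,200,0))
cv2.imwrite("pics/t34.png",im)
E
```

```text
(no output)
```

View pics/t34.png

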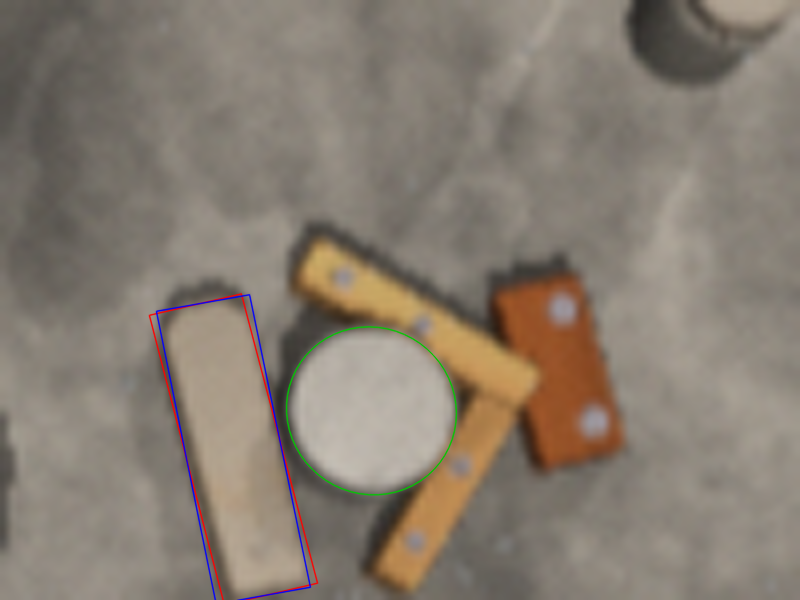

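{"api": "move_arm", "payload": {
  "targets": [
    [[0.3,0.012,0,0,0],[0.3,0.024,0,0.003,0],[0.3,0.024,0,0.003,0],[0.3,0.024,0,0.003,0],[0.3,0.024,0,0.003,0],[0.3,0.012,0,0,0],[0.3,0,0,0,0],[0.3,0,0,0,0]]
  ]
}}

```text
clock: 27.55
tool_pos: [461.6, -125.7, 142.6]
tcp_rot: [0.783, -0.622, -0.026, 0.001]
force: [-0.0, 0.1, 0.0]
gripper_width: 59.6
```

```bash
python3 - <<'E'
from h import *
T=pose();c=viewer.camera("wrist");print(T[0],T[1],pose()[0]);crop(c,200,0,240,180,3.3,"pics/w35c.png")
np.save("T35.npy",np.c_[T[2],T[0]])
E
```

```text
[ 461.56808113 -125.70459164  142.63237775] -77.00395293723109 [ 461.44513561 -125.35230128  142.5929584 ]
```

View pics/w35c.png

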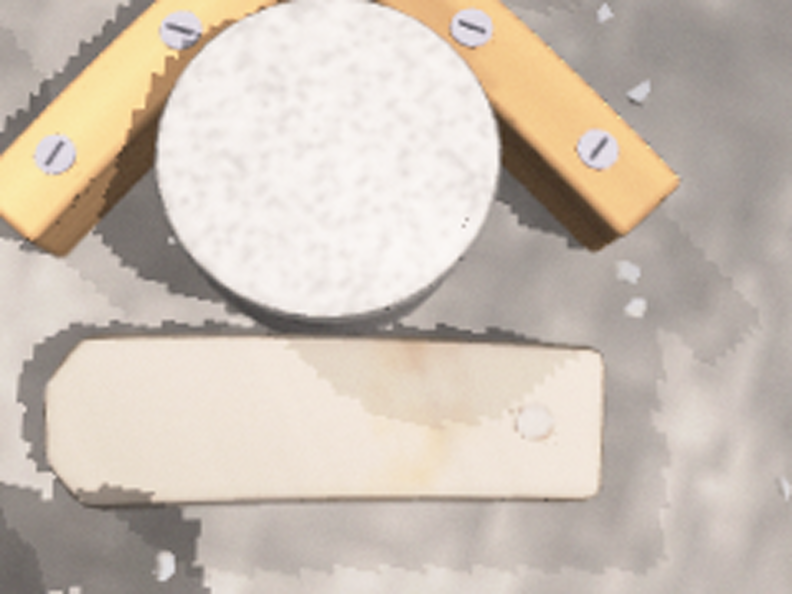

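```bash
python3 - <<'E'
from h import *
A=np.load("T35.npy");T=(A[:,3],0,A[:,:3],0);c=viewer.camera("wrist")
W=lambda x,y,z=23:wray(c,200+(x+.5)/3.3-.5,(y+.5)/3.3-.5,z,T)[:2]
g=lambda d:np.degrees(np.arctan2(d[1],d[0]))
a,b,e,f=W(90,340),W(595,350),W(85,504),W(595,497);l,rr=W(46,425),W(603,422)
L,Q=W(37,241,30),W(620,235,30)
print("normals",g(a-b)-90,g(e-f)-90,g(l-rr)-90,"len",np.linalg.norm(l-rr),"mouth",g(L-Q)-90,np.linalg.norm(L-Q))
an=np.radians(-76.8);n=np.array([np.cos(an),np.sin(an)]);lat=np.array([-n[1],n[0]])
s=(L+Q)/2+12.6*n;cl=(l+rr)/2;cen=(a+b+e+f)/4;cap=W(328,160,47)
print("cap-seat",(cap-s)@n,(cap-s)@lat,"block-seat",(cen-s)@n,(cl-s)@lat,"block-cap",(cen-cap)@n,(cl-cap)@lat)
E
```

```text
normals -78.35065840698363 -76.54992713673496 -77.12247506883894 len 109.90649580031014 mouth -76.68038642693854 110.95573910089252
cap-seat -2.912355188196402 0.08124728396443165 block-seat -49.27579428069767 0.9965620564249684 block-cap -46.36343909250127 0.915314772460537
```

```bash
python3 - <<'E'
from h import *
print(r.close_job())
E
```

```text
the job is handed in; nothing more can be done
None
```

The cap is home in the V-stop and the block is up against its back. I handed the job in at about 28 s, with the gripper about 12 cm clear of everything. It was all done by pushing with the part-open fingertips.

- **Cap:** I pushed it home first, and a second press along the V's middle line met firm resistance (32 N). The top camera put it within 1 mm of the seat. The close wrist view put it 3 mm short of the corner, but it also measured the cap's diameter 3 mm too small, so I trusted the top camera and the contact force.
- **Block:** I pushed it up to the cap with about 30 N and found it roughly 2° out of square. A second, gentler push (13 N) corrected it to about 0.6°. Its centre is 49.3 mm behind the seat (49 mm wanted) and about 1 mm off the middle line. The top view could only confirm the angle to about 1.5°.
- **Camera disagreement:** the side camera read about 9 mm off in y, so I did not use it for measuring.
- **Desk touch:** the fingertips touched the desk once, at about 7 N, while coming down behind the cap.
- **Other things:** they look undisturbed in the last full top picture, taken before the second block push; I did not measure them.

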